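Clamp the culture pots and crank the specimen stage to its mark

ROBOT

A 7-joint arm with a two-finger parallel gripper is mounted at the origin on the work surface. World frame = base frame: x ahead of the robot, y to its left, z up, the work surface at z = 0. Lengths are in m, angles in rad, forces in N, time in s.
With the tool pointing down it reaches from about 0.425 to 0.825 m from the base axis. Payload 3.6 kg.
Tool frame: the origin (TCP) lies midway between the tips of the shut fingers; the grasp point (between the pads) lies 19 mm behind it; z points along the fingers, y is the line along which they close (so a half turn about z gives the same grasp; the last joint's range is limited). The gripper opens to 93 mm and grips with 3 to 60 N. Pads are 15 mm wide; open, the fingers measure 128 mm over their backs; the gripper's body (75 mm by 188 mm) begins 65 mm behind the grasp point.
Start: joints at [1.089, 0.615, -0.013, 1.423, 0.008, 1.103, -0.04], TCP at [0.286, -0.584, 0.219] pointing down, gripper open.
Joint ranges: [-3.12, 3.12], [-0.3, 2.06], [-1.34, 1.32], [0.26, 2.42], [-1.36, 4.5], [0.01, 1.98], [-2.84, 2.84]. Speed limits (rad/s): [2.79, 2.79, 3.14, 3.14, 3.14, 3.14, 3.14].

INTERFACE

Orientations are given as a 3x3 rotation matrix whose columns are the frame's x, y, z axes.
In Python, from cell import env, imaging gives the robot as it stands.
- The arm moves only by the tool servo_tool, never from a script. Its argument "steps" is one flat list of numbers, 7 for each row, row after row: the shift along the tool's x, y, z scaled (see below), then the turn, a rotation vector about the tool's x, y, z scaled (see below), then the finger opening in mm, from 0 to 93. A call has 1 to 8 rows; each row is the pose to reach, as a shift and turn from the pose commanded when the call began, along the tool's axes at that moment, turning the shorter way round; what a row does not reach only later rows make up. The controller multiplies each number of a shift by 0.2 m and each number of a turn by 360 degrees. A row lasts 1/10 s, in which the tool goes at most 50 mm and 8.59 degrees, less where a joint would pass 70% of its speed; a pose out of reach is approached as far as the arm can. A call with a number of a shift or a turn outside -1 to 1 is refused whole. A call with a gripper value outside its range is refused whole. The fingers move at their own pace and stop on an object; the grip force is fixed at half the most. Time passes only in rows, so rows that repeat a pose let the fingers close. It gives the time, the measured TCP pose, the force, the opening and the grip force at its end, in the units of the state.
- env.read_state(): the state, without advancing time (a new reading comes with each control period).
- imaging.read_camera(name): name is "scene" or "top" or "wrist"; returns (picture, depth): 400x640x3 uint8, blue, green, red; 400x640 float32, m along the optical axis (not along the pixel's ray), 0 where there is no reading.
- imaging.calibration(name): a dict with "fx", "fy", "cx", "cy" (pixels), "D" ([k1, k2, p1, p2, k3] as OpenCV has them; the pictures are not rectified), "R" (3x3) and "t" (3): a world point X has camera coordinates R X + t. Camera axes: x right, y down, z forward; pixel columns grow to the right and rows downward; lengths in m; the calibration is good to about 2 mm. A picture is of the moment at which its call begins: read the wrist's pose just before it. calibration takes no time and is no camera call; for the wrist camera it gives the pose at the moment of the call.
- env.job_done(): hands the job in; it is judged then, once.
Trained networks look in the newest picture that a camera, given by its name, has taken for a name from the list of things; names that differ only in an ending like _2 or _b are one class to them, and where a whole thing is asked for, a point or a joint stands for the part that bears it (a point fixed in the world has none). Each returns a list of dicts, best first, with "score" (0 to 1); they miss things now and then, are a little off and sometimes report something else, mostly with a low value. They report only what shows in the picture. A call takes as long as a camera call. They do not tell look-alikes from the thing itself.
- imaging.search_frame(camera, thing): "location" ([x, y, z] in m, in the coordinates of the camera as it stood for that picture, good to about 4 mm: the middle of the surface that is visible of it).
- imaging.place_of(camera, thing): "location" ([x, y, z] in m, in the coordinates of the camera as it stood for that picture, good to about 4 mm: a listed point, or the origin of a listed thing).
The state is a dict: "t": time; "joints": joint angles; "qd": joint speeds; "joint_efforts": joint torques, N m; "eef_pos": TCP position; "tcp_rot": TCP orientation; "contact_force": force on the tool from outside, world axes, zero at the start; "ft_torque": the same for the moment, N m; "gripper_width": opening from 0.0 (shut) to 1.0 (fully open); "grip_force": force on a finger pad.
Only numpy, scipy, OpenCV 4.12 (cv2) and the standard library are available. Lean on these libraries where they do the work, as an engineer would, in place of code of your own. Each camera call takes 0.05 s, during which the arm holds its last target. There are 200 camera calls.

TASK

Stand every lidded pot from the grey mat upright in the aluminium tray of the travelling stage, between the far fence and the sprung bar, then swing the tray's cam lever round just far enough that the bar has taken up the gap and holds all the pots against the fence with its springs squeezed about 3 mm, without overrunning. Then unfold the crank handle until it stands fully upright, crank until the tray's pointer is level with the black index marker on the rail, and lastly fold the handle flat again so that everything is left at rest, putting back any pot that gets knocked out and leaving the other things on the bench alone.

Things in the scene. Friction and masses are not known exactly. Their poses are not given: they have to be found in the camera images.
- tray (a point): Centre of the tray floor (its upper face, about 34 mm above the bench) on the carriage. The tray frame's x points away from the robot's side across the tray to the fence, y along the tray and along the rails (the way cranking drives it), z up. Floor 125 x 236 mm; low end walls (14 mm high) stand with their inner faces at y = -112 and +112 mm. Room for four pots in one row along y, for example at y = -84, -28, 28, 84 mm.
- fence_face (a point): Middle (7 mm above the tray floor) of the inner face of the far fence, a steel strip 220 mm long in y and 14 mm high that rides on the tray; axes as the tray's. How far out it is set varies; it does not give in use. A pot against it has its axis 23 mm on the -x side of this point.
- bar_face (a point): Middle (7 mm above the tray floor) of the face of the near sprung clamp bar that looks at the fence: a steel strip 220 mm long in y, 10 mm thick and 14 mm high; axes as the tray's. With the cam lever open it is 55 to 61 mm from the fence face.
- clamp (a joint): How far the springs behind the clamp bar are squeezed, m: 0 when free, 0.009 at most, 2 N per mm. About 0.003 is right (0.0015 to 0.005 holds properly); 0.007 or more crushes the pots.
- cam (a joint): Angle of the cam lever, rad: 0 = open (lever lies along the tray's -y), growing clockwise seen from above, to 1.57 when it points to the tray's -x, 1.75 at most. The cam drives the clamp bar towards the fence by 12 mm per rad (once the bar is stopped by the pots it squeezes the springs instead). It stays where it is left; friction about 3 N at the knob.
- cam_pivot (a point): On the vertical axis of the cam lever, on the near side of the tray, 1 mm above the tray floor's level; it rides with the tray.
- cam_grip (a point): Grip point of the black upright knob post at the end of the cam lever, 85 mm from the pivot: 16 mm in diameter, top 16 mm above this point, and the lever bar's upper side 21 mm below it. The point's y points from here to the pivot (along the lever), z up.
- carriage (a joint): Travel of the tray carriage along the stage's +y, m; 0 to 0.02 at the start, the loading place, and up to 0.175. Driven by the crank, 60 mm a turn (0.00955 m per rad).
- crank (a joint): Angle of the crank about its vertical axis, rad, growing counter-clockwise from above; growing drives the tray in +y. Stiffness about 2 N at the handle.
- crank_axis (a point): On the vertical crank axis, level with the handle's pivot (about 88 mm above the bench), above the white gear box (90 x 90 mm, 55 mm high). The point's x points along the crank arm to the handle pivot, which is 55 mm out; the arm is 14 mm wide and 8 mm thick, its upper side 14 mm below this point.
- handle (a joint): Fold angle of the crank handle, rad: 0 = folded flat along the arm towards and past the crank axis, 1.57 = upright, its working position (end stop). It stays where it is left; about 3 N at the grip point moves it.
- handle_pivot (a point): Middle of the horizontal hinge of the handle at the end of the crank arm. Its y axis is the hinge axis (square to the arm, level). It turns with the handle: its -x points along the handle to the free end.
- handle_grip (a point): Grip point on the axis of the handle, 50 mm from the hinge. The handle is a black round sleeve 18 mm in diameter that spins freely about its own axis; it covers 15 to 75 mm from the hinge. Axes as handle_pivot's.
- pointer (a point): Tip of the small black pointer on the far edge of the tray carriage, at the middle of its length. Axes as the tray's.
- marker (a point): The black index marker beside the far rail, axes as the tray's. Set somewhere 75 to 145 mm on the +y side of the pointer's loading place; the pointer is level with it when their y are equal (within 4 mm).
- lamp (a point): Underside centre of the illuminator head, an obstacle 48 mm in diameter that hangs from a white arm and pillar at the +y end of the stage, about 157 mm above the bench.
- mat (a point): Centre of the upper side of the grey mat, 190 x 190 x 3 mm, on which the pots are delivered, up to four of them, about 100 mm apart.
- pot1_mid (a point): Centre of a lidded culture pot (half-way up): a cylinder 46 mm in diameter and 44 mm high, amber with a white lid, 70 g give or take. z is its axis. Two to four of these are present; absent ones read None.
- pot2_mid (a point): Centre of a lidded culture pot (half-way up): a cylinder 46 mm in diameter and 44 mm high, amber with a white lid, 70 g give or take. z is its axis. Two to four of these are present; absent ones read None.
- pot3_mid (a point): Centre of a lidded culture pot (half-way up): a cylinder 46 mm in diameter and 44 mm high, amber with a white lid, 70 g give or take. z is its axis. Two to four of these are present; absent ones read None.
- pot4_mid (a point): Centre of a lidded culture pot (half-way up): a cylinder 46 mm in diameter and 44 mm high, amber with a white lid, 70 g give or take. z is its axis. Two to four of these are present; absent ones read None.
- reagent: Bystander: bottle 52 mm in diameter, 110 mm high; origin at the centre of its underside.
- dishes: Bystander: stack of dishes 60 mm in diameter, 44 mm high; origin at the centre of its underside.
- timer: Bystander: lab timer 50 x 70 x 22 mm; origin at the centre of its underside.
Not all that is in view belongs to the job. Leave any pink look-alike of the part that bears pot2_mid alone. Leave any blue look-alike of the part that bears pot1_mid alone.

How it is judged:
By the outcome, as a careful person would: the job done as asked, in the order asked, and still so for the second after the job is handed in, with the robot touching nothing.
Of pot1, pot2, pot3, pot4 only 2 to 4 are there at a start; the rules pass over those that are not, and their reading is None.
At some moment in a run one of pot1, pot2, pot3, pot4 may be knocked a few centimetres aside while the robot is not near it.
Once in a run the grip may slacken for a moment while it holds something.
It also fails if it takes over 210 s, if anything falls off the work surface, if the arm or the gripper's body presses on something with over 40 N, if the wrist force passes 120 N, or if a joint passes its speed limit or range.

## Working session

There is one attempt and no reset: what is moved stays moved. The work goes in short steps, Python scripts to look and compute and a tool call to move; the robot and the scene stay as the last step left them, time stands still between calls to the robot, and variables do not carry over. Pictures are saved under pics/ and viewed, at most 14 in all, crops included, and the job is handed in when it is done.

Besides the shell and the picture viewer there is one more tool, called by a JSON object that holds its "name" and its "arguments". servo_tool: Moves the arm, as the interface text tells. Its arguments: {"type":"object","properties":{"steps":{"type":"array","items":{"type":"number"}}},"required":["steps"]}

```bash
ls; mkdir -p pics; cat > h.py <<'E'
import numpy as np, cv2
from cell import env, imaging
def world(cam,p,c=None):
    c=c or imaging.calibration(cam); return np.array(c["R"]).T@(np.array(p)-np.array(c["t"]))
def look(cam,name,things=(),fn="place"):
    c=imaging.calibration(cam); im,d=imaging.read_camera(cam)
    if name: cv2.imwrite(f"pics/{name}.png",im)
    for th in things:
        r=(imaging.place_of if fn=="place" else imaging.search_frame)(cam,th)
        for q in r[:5]: print(th,round(q["score"],2),np.round(world(cam,q["location"],c),4), {k:v for k,v in q.items() if k not in("score","location")} or "")
        if not r: print(th,"none")
    return im,d,c
def pix2w(u,v,z,c):
    K=np.array([[c["fx"],0,c["cx"]],[0,c["fy"],c["cy"]],[0,0,1]])
    n=cv2.undistortPoints(np.array([[[u,v]]],float),K,np.array(c["D"],float))[0,0]
    R=np.array(c["R"]);o=-R.T@np.array(c["t"]);r=R.T@np.array([n[0],n[1],1]); return o+r*(z-o[2])/r[2]
def w2pix(X,c):
    K=np.array([[c["fx"],0,c["cx"]],[0,c["fy"],c["cy"]],[0,0,1]])
    return cv2.projectPoints(np.array([X],float),cv2.Rodrigues(np.array(c["R"]))[0],np.array(c["t"],float),K,np.array(c["D"],float))[0][0,0]
def cloud(d,c):
    K=np.array([[c["fx"],0,c["cx"]],[0,c["fy"],c["cy"]],[0,0,1]])
    v,u=np.nonzero(d>0); n=cv2.undistortPoints(np.stack([u,v],-1)[:,None].astype(float),K,np.array(c["D"],float))[:,0]
    z=d[v,u]; P=np.c_[n*z[:,None],z]; return (P-np.array(c["t"]))@np.array(c["R"]),u,v
def st():
    s=env.read_state(); print("t",s["t"],"pos",np.round(s["eef_pos"],4),"F",np.round(s["contact_force"],1),"w",s["gripper_width"],"g",s["grip_force"]); print(np.round(s["tcp_rot"],3).tolist()); return s
def move(target,yaw=None):
    """print tool-frame shift numbers (scaled) to TCP target; yaw = world angle of tool y axis"""
    s=env.read_state();R=np.array(s["tcp_rot"]);d=R.T@(np.array(target)-s["eef_pos"])
    out=np.round(d/0.2,3).tolist()
    if yaw is not None:
        y=np.array([np.cos(yaw),np.sin(yaw),0]);
        Rt=np.c_[np.cross(y,[0,0,-1]),y,[0,0,-1]]
        A=[cv2.Rodrigues(R.T@Rt@np.diag([k,k,1]))[0].ravel() for k in(1,-1)]
        out+= np.round(min(A,key=np.linalg.norm)/(2*np.pi),4).tolist()
    print("move",out)
E
python3 - <<'E'
from h import *
s=st(); print(np.round(s["joints"],3))
for cam in("scene","top"):
    print(cam); look(cam,cam+"0",["tray","fence_face","bar_face","cam_pivot","cam_grip","crank_axis","handle_pivot","handle_grip","pointer","marker","lamp","mat","pot1_mid","reagent","dishes","timer"])
E
```

```text
pics
t 0.0 pos [ 0.2858 -0.5829  0.2175] F [-0.3  0.1  0.3] w 0.9996959462891746 g 0.0
[[0.898, 0.44, -0.001], [0.44, -0.898, 0.002], [-0.0, -0.003, -1.0]]
[ 1.089  0.616 -0.013  1.425  0.008  1.103 -0.04 ]
scene
tray 0.6 [ 0.6135 -0.0367  0.0382] 
tray 0.38 [ 0.5994 -0.0318  0.043 ] 
fence_face 0.9 [ 0.6571 -0.0407  0.0436] 
bar_face 0.79 [ 0.5997 -0.031   0.0408] 
cam_pivot 0.85 [ 0.5423 -0.0614  0.0389] 
cam_pivot 0.21 [ 0.4668  0.3969 -0.0021] 
cam_grip 0.59 [ 0.5388 -0.1447  0.0796] 
crank_axis 0.64 [0.491  0.2103 0.0882] 
handle_pivot 0.52 [0.5351 0.1646 0.0879] 
handle_grip 0.54 [0.4968 0.1995 0.0817] 
pointer 0.9 [ 0.6937 -0.0415  0.0223] 
marker none
lamp 0.93 [0.6958 0.2574 0.1539] 
lamp 0.57 [ 0.6924 -0.0422  0.0247] 
mat 0.84 [ 0.5012 -0.3237  0.0029] 
pot1_mid 0.73 [ 0.4398 -0.3779  0.0265] 
pot1_mid 0.67 [ 0.3324 -0.4004  0.0245] 
reagent 0.74 [ 0.7063 -0.3029 -0.0035] 
reagent 0.73 [0.5369 0.1638 0.0906] 
reagent 0.34 [ 0.5515 -0.2868  0.0275] 
dishes 0.66 [ 0.4526 -0.272   0.0264] 
dishes 0.56 [ 8.20e-01 -6.22e-02  5.00e-04] 
timer 0.77 [ 0.4645  0.3976 -0.0006] 
top

[... 234 characters left out ...]
  0.0786] 
crank_axis 0.62 [0.5011 0.2058 0.0857] 
crank_axis 0.59 [0.4981 0.205  0.0873] 
crank_axis 0.38 [ 0.8213 -0.0698 -0.0011] 
handle_pivot none
handle_grip 0.66 [0.5031 0.2076 0.0882] 
handle_grip 0.32 [ 0.5439 -0.2847  0.0223] 
pointer 0.97 [ 0.6967 -0.04    0.0215] 
marker 0.48 [ 0.4495 -0.2706  0.0265] 
lamp 0.69 [0.6884 0.2522 0.1567] 
lamp 0.5 [ 0.7064 -0.3023  0.0011] 
mat 0.91 [ 0.5039 -0.3287  0.0026] 
mat 0.52 [ 0.6163 -0.0332  0.0408] 
pot1_mid 0.65 [ 0.4403 -0.3681  0.0268] 
pot1_mid 0.62 [ 0.3255 -0.3964  0.0207] 
reagent 0.91 [ 0.7069 -0.3057  0.0021] 
dishes 0.57 [ 8.209e-01 -6.880e-02 -5.000e-04] 
dishes 0.15 [ 0.5954 -0.0344  0.0418] 
timer 0.84 [0.4578 0.3923 0.004 ]
```

View pics/top0.png

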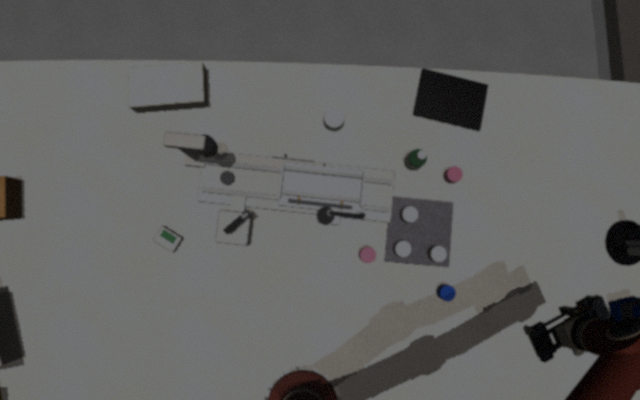

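View pics/scene0.png

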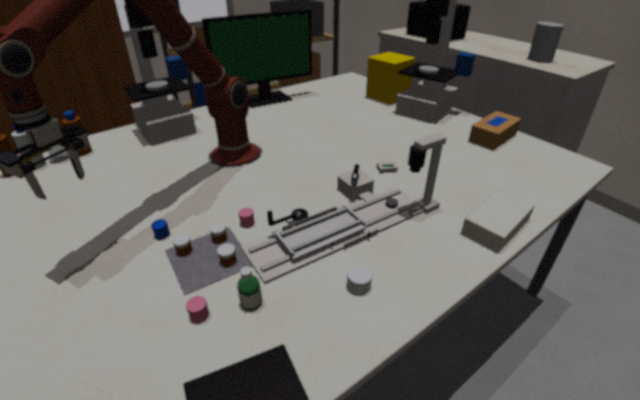

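The top view shows three pots with white lids on the mat, at about (410,214), (403,248) and (438,254). The pink look-alikes are at (367,254) and (453,174), and the blue one is at (446,292). The pointer is near (324,165) and the marker near (286,155).

```bash
python3 - <<'E'
from h import *
from scipy import ndimage
for cam in["top"]:
    im,d,c=look(cam,None)
    P,u,v=cloud(d,c)
    m=(P[:,2]>.030)&(P[:,2]<.065)&(P[:,0]>.38)&(P[:,0]<.63)&(P[:,1]<-.19)&(P[:,1]>-.45)
    M=np.zeros(d.shape,bool);M[v[m],u[m]]=1
    idx={(a,b):k for k,(a,b) in enumerate(zip(v,u))}
    L,n=ndimage.label(M)
    for i in range(1,n+1):
        q=np.argwhere(L==i)
        if len(q)<30: continue
        W=P[[idx[tuple(x)] for x in q]]; print(len(q),q.mean(0).round(1),np.round(W.mean(0),4),im[tuple(q.mean(0).astype(int))])
    for uv in [(410,214),(403,248),(438,254)]: print(pix2w(*uv,.047,c).round(4))
    print("ptr/marker",pix2w(324,165,.022,c),pix2w(286,155,.022,c))
st()
move([.5,-.42,.35]); move([.40,-.55,.35],0)
cv2.imwrite("pics/c1.png",cv2.resize(im[130:270,180:470],(800,386),interpolation=cv2.INTER_CUBIC))
E
```

```text
219 [213.6 409.3] [ 0.5481 -0.2859  0.0466] [118 116 115]
217 [248.5 402.4] [ 0.4502 -0.2672  0.0468] [116 113 111]
210 [253.6 437.8] [ 0.438  -0.3681  0.0466] [115 113 112]
[ 0.5471 -0.2878  0.047 ]
[ 0.4516 -0.2689  0.047 ]
[ 0.437  -0.3685  0.047 ]
ptr/marker [ 0.68281494 -0.04363899  0.022     ] [0.70864281 0.06633611 0.022     ]
t 1.75 pos [ 0.2861 -0.5836  0.2186] F [ 0.7  0.7 -0.5] w 0.9989649214758048 g 0.0
[[0.898, 0.44, -0.0], [0.44, -0.898, 0.0], [0.0, -0.0, -1.0]]
move [1.32, -0.264, -0.657]
move [0.585, 0.1, -0.657, -0.0, -0.0, -0.1775]
```

View pics/c1.png

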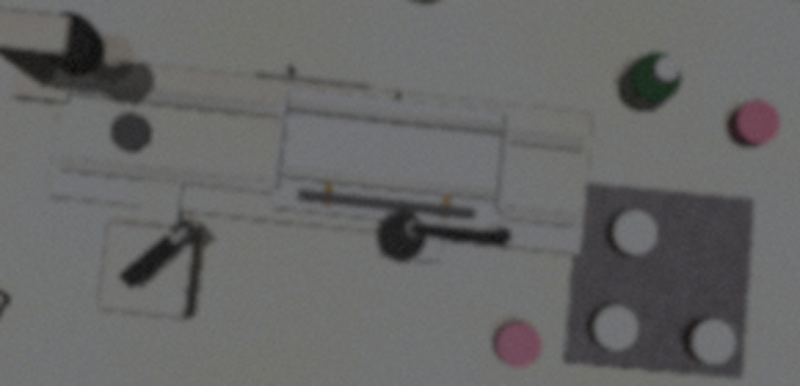

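The crop agrees: three white lids on the mat, the lever along -y, and the pointer at crop pixel (398,95) with the marker at (291,72). Next I look at the tray from above.

```bash
python3 - <<'E'
from h import *
move([.60,-.06,.33],np.radians(-93))
E
```

```text
move [2.562, -1.66, -0.557, -0.0, -0.0, 0.0809]
```

{"name": "servo_tool", "arguments": {"steps": [1,-0.648,-0.557,0,0,0.081,70,1,-0.648,-0.557,0,0,0.081,70,1,-0.648,-0.557,0,0,0.081,70,1,-0.648,-0.557,0,0,0.081,70,1,-0.648,-0.557,0,0,0.081,70,1,-0.648,-0.557,0,0,0.081,70]}}

```text
t: 2.35
eef_pos: [0.4138, -0.3739, 0.333]
tcp_rot: [[0.999, -0.043, 0.007], [-0.043, -0.999, 0.0], [0.007, -0.001, -1.0]]
contact_force: [0.8, -0.6, 0.3]
gripper_width: 0.756
grip_force: 0.0
```

```bash
python3 - <<'E'
from h import *
st();move([.60,-.06,.33],np.radians(-93))
E
```

```text
t 2.35 pos [ 0.4138 -0.3739  0.333 ] F [ 0.8 -0.6  0.3] w 0.755954553684744 g 0.0
[[0.999, -0.043, 0.007], [-0.043, -0.999, 0.0], [0.007, -0.001, -1.0]]
move [0.863, -1.608, 0.022, -0.0001, -0.0011, 0.0015]
```

{"name": "servo_tool", "arguments": {"steps": [0.1,-0.25,0,0,0,0,70,0.3,-0.5,0,0,0,0,70,0.5,-0.8,0,0,0,0,70,0.6,-1,0,0,0,0,70,0.6,-1,0,0,0,0,70,0.6,-1,0,0,0,0,70]}}

```text
t: 2.95
eef_pos: [0.5421, -0.1792, 0.3293]
tcp_rot: [[0.999, -0.042, 0.001], [-0.042, -0.999, 0.004], [0.001, -0.004, -1.0]]
contact_force: [0.1, 0.1, -0.6]
gripper_width: 0.754
grip_force: 0.0
```

{"name": "servo_tool", "arguments": {"steps": [0.13,-0.3,0,0,0,0,70,0.26,-0.6,0,0,0,0,70,0.26,-0.6,0,0,0,0,70,0.26,-0.6,0,0,0,0,70]}}

```text
t: 3.35
eef_pos: [0.5987, -0.0634, 0.3292]
tcp_rot: [[0.999, -0.045, -0.0], [-0.045, -0.999, 0.004], [-0.001, -0.004, -1.0]]
contact_force: [0.0, 0.7, -0.7]
gripper_width: 0.748
grip_force: 0.0
```

```bash
python3 - <<'E'
from h import *
s=st(); print(s["qd"])
look("wrist","w1",["tray","fence_face","bar_face","cam_pivot","cam_grip","pointer","marker"])
E
```

```text
t 3.35 pos [ 0.5987 -0.0634  0.3292] F [ 0.   0.7 -0.7] w 0.7481937482541899 g 0.0
[[0.999, -0.045, -0.0], [-0.045, -0.999, 0.004], [-0.001, -0.004, -1.0]]
[ 0.05713089 -0.02170712  0.08553755  0.02758978  0.0465535   0.01179551
  0.02804774]
tray 0.79 [ 0.6177 -0.0345  0.0344] 
fence_face 0.6 [ 0.6575 -0.0393  0.0391] 
fence_face 0.3 [0.5339 0.1659 0.0886] 
bar_face 0.68 [ 0.5966 -0.0329  0.0417] 
bar_face 0.68 [ 0.5443 -0.287   0.0247] 
bar_face 0.19 [0.6966 0.074  0.0253] 
cam_pivot 0.65 [ 0.5414 -0.0574  0.0368] 
cam_pivot 0.15 [ 0.6151 -0.0338  0.0298] 
cam_grip 0.66 [ 0.5354 -0.1464  0.0867] 
pointer 0.58 [ 0.6869 -0.0394  0.0171] 
pointer 0.41 [ 0.8198 -0.0642 -0.0055] 
marker 0.42 [0.6989 0.0741 0.0243] 
marker 0.2 [ 0.5428 -0.0567  0.0408]
```

View pics/w1.png

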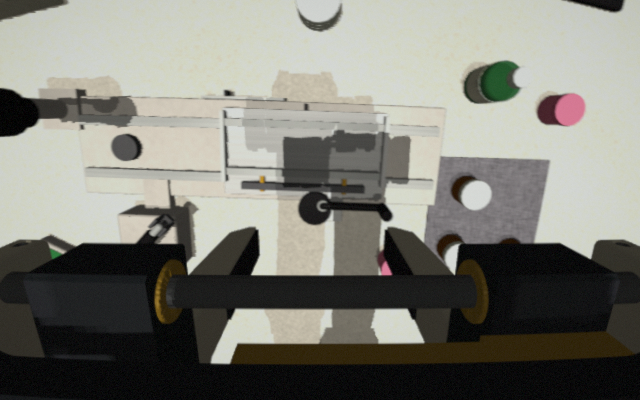

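```bash
python3 - <<'E'
from h import *
im,d,c=look("wrist",None)
for a,b,z in [((242,181),(363,186),.048),((228,110),(384,116),.048),((85,168),(430,185),.02),((306,106),(228,93),.022)]:
    A,B=pix2w(*a,z,c),pix2w(*b,z,c); print(A.round(4),B.round(4),"yaw of y",np.degrees(np.arctan2(-(A-B)[0],(A-B)[1])).round(2))
P,u,v=cloud(d,c)
m=(P[:,0]>.52)&(P[:,0]<.72)&(P[:,1]>-.10)&(P[:,1]<.04)
Q=P[m]; th=np.radians(-3)
for th in np.radians([-2,-3,-4,-5]):
    x=Q[:,0]*np.cos(th)+Q[:,1]*np.sin(th)
    h=np.histogram(x[(Q[:,2]>.043)&(Q[:,2]<.053)],bins=np.arange(.56,.70,.002)); print(np.degrees(th),h[0])
th=np.radians(-3.5);x=Q[:,0]*np.cos(th)+Q[:,1]*np.sin(th)
for a in np.arange(.56,.71,.003):
    k=(x>=a)&(x<a+.003)
    if k.sum(): print(round(a,3),np.round(np.percentile(Q[k,2],[10,50,90]),4))
E
```

```text
[0.582  0.0456 0.048 ] [ 0.5644 -0.1286  0.048 ] yaw of y -5.75
[0.682  0.0535 0.048 ] [ 0.6614 -0.1603  0.048 ] yaw of y -5.52
[0.6124 0.2976 0.02  ] [ 0.5539 -0.2358  0.02  ] yaw of y -6.25
[ 0.6816 -0.0528  0.022 ] [0.7067 0.058  0.022 ] yaw of y 167.25
-2.0 [ 29  40  58 111 124 125 126  85  40   9  10   9  50  99 133 138 137 116
  42   4   0   0   0   0   0   0   0   0   0   0   0   0   0   0   0   0
   0   0   0   0   0   0   0   0   0  15  43  94 136 149 145  95  63  21
   0   0   0   0   0   0   0   0   0   0   0   0   0   0   0]
-3.0000000000000004 [ 29  23  75 123 103 138 143  91  23   9  12  10  36  99 144 143 112 148
  35   0   0   0   0   0   0   0   0   0   0   0   0   0   0   0   0   0
   0   0   0   0   0   0   0   0   0   0  23 123 137 155 147 105  70   1
   0   0   0   0   0   0   0   0   0   0   0   0   0   0   0]
-4.0 [ 27  29  52 127 141 126 126 114   8  12  10   7  22 131 136 129 142 155
   4   0   0   0   0   0   0   0   0   0   0   0   0   0   0   0   0   0
   0   0   0   0   0   0   0   0   0   0  23 130 146 151 146 144  21   0
   0   0   0   0   0   0   0   0
[... 1078 characters left out ...]
32 0.0343 0.0355]
0.641 [0.0331 0.0343 0.0354]
0.644 [0.0331 0.0343 0.0354]
0.647 [0.0332 0.0344 0.0355]
0.65 [0.0333 0.0344 0.0355]
0.653 [0.0346 0.048  0.0493]
0.656 [0.0473 0.0484 0.0493]
0.659 [0.0472 0.0483 0.0493]
0.662 [0.0342 0.0479 0.049 ]
0.665 [0.0333 0.0343 0.0454]
0.668 [0.0332 0.0342 0.0353]
0.671 [0.0332 0.0343 0.0352]
0.674 [0.0331 0.0341 0.0354]
0.677 [0.012  0.0334 0.0351]
0.68 [0.0109 0.0123 0.0141]
0.683 [0.0113 0.0123 0.0134]
0.686 [0.0111 0.0122 0.0135]
0.689 [0.0002 0.0115 0.0128]
0.692 [-0.0007  0.0014  0.0224]
0.695 [-0.001   0.0005  0.0222]
0.698 [-0.0009  0.0002  0.0013]
0.701 [-0.0009  0.0002  0.0012]
0.704 [-0.0009  0.0003  0.0014]
0.707 [-0.0011  0.0001  0.0012]
```

```bash
cat >> h.py <<'E'
def tray_fit(d,c,ycen=None,zlo=.043,zhi=.053,xr=(.57,.70),show=True,ths=np.arange(-6,-2.9,.25)):
    P,u,v=cloud(d,c); m=(P[:,2]>zlo)&(P[:,2]<zhi)&(P[:,0]>xr[0]-.03)&(P[:,0]<xr[1])&(P[:,1]>-.2)&(P[:,1]<.25);Q=P[m]
    res=[]
    for t in ths:
        th=np.radians(t); x=Q[:,0]*np.cos(th)+Q[:,1]*np.sin(th); h,_=np.histogram(x,np.arange(*xr,.0005)); res.append(((h.astype(float)**2).sum(),t))
    t=max(res)[1]; th=np.radians(t); x=Q[:,0]*np.cos(th)+Q[:,1]*np.sin(th); y=-Q[:,0]*np.sin(th)+Q[:,1]*np.cos(th)
    h,e=np.histogram(x,np.arange(*xr,.001)); on=h>h.max()*.45
    eds=[(round(float(e[i+1]),4),int(on[i+1])-int(on[i])) for i in range(len(on)-1) if on[i]!=on[i+1]]
    if show: print("yaw",t,"x' edges",eds)
    return th,x,y,Q
E
python3 - <<'E'
from h import *
im,d,c=look("wrist",None)
th,x,y,Q=tray_fit(d,c)
for a,b in((.583,.596),(.652,.667)):
    k=(x>a)&(x<b); print(a, np.percentile(x[k],[2,10,50,90,98]).round(4),"y'",np.percentile(y[k],[.5,2,98,99.5]).round(4))
st()
E
```

```text
yaw -3.25 x' edges [(0.571, -1), (0.572, 1), (0.574, -1), (0.587, 1), (0.589, -1), (0.59, 1), (0.593, -1), (0.594, 1), (0.596, -1), (0.654, 1), (0.656, -1), (0.657, 1), (0.663, -1), (0.664, 1), (0.665, -1)]
0.583 [0.5842 0.586  0.5903 0.5946 0.5959] y' [-0.1167 -0.1138  0.1143  0.1174]
0.652 [0.6531 0.6545 0.6589 0.6641 0.6657] y' [-0.1181 -0.1155  0.1127  0.1152]
t 3.85 pos [ 0.5971 -0.0698  0.3302] F [-0.3 -0.4 -0.4] w 0.7527826870371512 g 0.0
[[0.999, -0.055, 0.0], [-0.055, -0.999, -0.0], [0.0, 0.0, -1.0]]
```

```bash
cat >> h.py <<'E'
def strip(Q,x0,x1,y0=-.12,y1=.10,th0=np.radians(-4)):
    """regress strip midline in world: returns yaw, x' mid, width"""
    x=Q[:,0]*np.cos(th0)+Q[:,1]*np.sin(th0); k=(x>x0)&(x<x1)&(Q[:,1]>y0)&(Q[:,1]<y1); q=Q[k]
    mids=[];lo=[];hi=[];ys=[]
    for a in np.arange(y0,y1,.01):
        b=q[(q[:,1]>=a)&(q[:,1]<a+.01)]
        if len(b)<8: continue
        l,h=np.percentile(b[:,0],[4,96]); ys.append(a+.005);lo.append(l);hi.append(h)
    pl,ph=np.polyfit(ys,lo,1),np.polyfit(ys,hi,1); return pl,ph,len(ys)
E
python3 - <<'E'
from h import *
im,d,c=look("wrist",None)
th,x,y,Q=tray_fit(d,c)
for n,a,b in(("bar",.578,.600),("fence",.648,.672)):
    pl,ph,k=strip(Q,a,b); print(n,k,"slopes deg",np.degrees(np.arctan([pl[0],ph[0]])).round(2),"x at y=-0.04",np.polyval(pl,-.04).round(4),np.polyval(ph,-.04).round(4))
P,u,v=cloud(d,c)
# y extents along tray of end walls (x between bar and fence) 
xt=P[:,0]*np.cos(np.radians(-4))+P[:,1]*np.sin(np.radians(-4));yt=-P[:,0]*np.sin(np.radians(-4))+P[:,1]*np.cos(np.radians(-4))
for a,b in((.602,.648),(.669,.675)):
    k=(xt>a)&(xt<b)&(P[:,2]>.043)&(P[:,2]<.053); h,e=np.histogram(yt[k],np.arange(-.2,.2,.002)); print([(round(e[i],3),h[i]) for i in range(len(h)) if h[i]])
K=(P[:,2]>.016)&(P[:,2]<.03)&(xt>.685)&(xt<.72)
h,e=np.histogram(yt[K],np.arange(-.2,.2,.002));print([(round(e[i],3),h[i]) for i in range(len(h)) if h[i]])
move([.548,-.286,.15],np.radians(-94))
E
```

```text
yaw -3.25 x' edges [(0.571, -1), (0.572, 1), (0.574, -1), (0.587, 1), (0.589, -1), (0.59, 1), (0.596, -1), (0.654, 1), (0.656, -1), (0.657, 1), (0.659, -1), (0.66, 1), (0.663, -1), (0.664, 1), (0.665, -1)]
bar 21 slopes deg [3.44 4.48] x at y=-0.04 0.5838 0.5942
fence 20 slopes deg [4.38 5.39] x at y=-0.04 0.6531 0.6624
[(np.float64(-0.11), np.int64(45)), (np.float64(-0.108), np.int64(48)), (np.float64(-0.106), np.int64(49)), (np.float64(-0.104), np.int64(20)), (np.float64(0.118), np.int64(26)), (np.float64(0.12), np.int64(64)), (np.float64(0.122), np.int64(43)), (np.float64(0.124), np.int64(43)), (np.float64(0.126), np.int64(2))]
[(np.float64(-0.11), np.int64(6)), (np.float64(-0.108), np.int64(3)), (np.float64(-0.106), np.int64(6)), (np.float64(0.116), np.int64(1)), (np.float64(0.118), np.int64(6)), (np.float64(0.12), np.int64(8)), (np.float64(0.122), np.int64(4))]
[(np.float64(0.004), np.int64(2)), (np.float64(0.036), np.int64(1)), (np.float64(0.038), np.int64(6)), (np.float64(0.04), np.int64(5)), (np.float64(0.042), np.int64(6)), (np.float64(0.044), np.int64(4)), (np.float64(0.046
[... 1258 characters left out ...]
nt64(11)), (np.float64(0.122), np.int64(9)), (np.float64(0.124), np.int64(2)), (np.float64(0.126), np.int64(3)), (np.float64(0.128), np.int64(3)), (np.float64(0.13), np.int64(5)), (np.float64(0.132), np.int64(4)), (np.float64(0.134), np.int64(3)), (np.float64(0.136), np.int64(7)), (np.float64(0.138), np.int64(4)), (np.float64(0.14), np.int64(6)), (np.float64(0.142), np.int64(5)), (np.float64(0.144), np.int64(5)), (np.float64(0.146), np.int64(5)), (np.float64(0.148), np.int64(4)), (np.float64(0.15), np.int64(4)), (np.float64(0.152), np.int64(5)), (np.float64(0.154), np.int64(3)), (np.float64(0.156), np.int64(4)), (np.float64(0.158), np.int64(2))]
move [-0.187, 1.095, 0.901, 0.0, -0.0, 0.0025]
```

{"name": "servo_tool", "arguments": {"steps": [-0.05,0.25,0,0,0,0,70,-0.1,0.5,0.2,0,0,0,70,-0.14,0.75,0.3,0,0,0,70,-0.18,1,0.4,0,0,0.0025,70,-0.18,1,0.45,0,0,0.0025,70,-0.18,1,0.45,0,0,0.0025,70]}}

```text
t: 4.5
eef_pos: [0.5468, -0.2716, 0.2371]
tcp_rot: [[0.997, -0.078, -0.007], [-0.078, -0.997, -0.001], [-0.007, 0.001, -1.0]]
contact_force: [0.6, 0.1, 0.4]
gripper_width: 0.75
grip_force: 0.0
```

```bash
cat >> h.py <<'E'
def lids(cam,z0=.030,z1=.060,xr=(.38,.64),yr=(-.46,-.18)):
    from scipy import ndimage
    im,d,c=look(cam,None); P,u,v=cloud(d,c)
    m=(P[:,2]>z0)&(P[:,2]<z1)&(P[:,0]>xr[0])&(P[:,0]<xr[1])&(P[:,1]>yr[0])&(P[:,1]<yr[1])
    M=np.zeros(d.shape,bool);M[v[m],u[m]]=1; W=np.zeros(d.shape+(3,));W[v,u]=P
    L,n=ndimage.label(M)
    for i in range(1,n+1):
        q=L==i
        if q.sum()>60:
            w=W[q]; top=w[w[:,2]>np.percentile(w[:,2],90)-.003]; e,r=cv2.minEnclosingCircle(top[:,:2].astype(np.float32))
            print("blob",q.sum(),"circ",np.round(e,4),round(r,4),"ztop",np.median(top[:,2]).round(4),"bgr",np.median(im[q],0))
    return im,d,c
E
python3 - <<'E'
from h import *
st(); lids("wrist"); print("top"); lids("top"); move([.548,-.286,.022],np.radians(-94.4))
E
```

```text
t 4.5 pos [ 0.5468 -0.2716  0.2371] F [0.6 0.1 0.4] w 0.7500851862840643 g 0.0
[[0.997, -0.078, -0.007], [-0.078, -0.997, -0.001], [-0.007, 0.001, -1.0]]
blob 1217 circ [ 0.547  -0.2864] 0.0229 ztop 0.0471 bgr [115. 132. 131.]
blob 1118 circ [ 0.45   -0.2673] 0.023 ztop 0.0471 bgr [115. 130. 130.]
blob 162 circ [ 0.4376 -0.1872] 0.0103 ztop 0.0441 bgr [116.   97.5 177. ]
top
blob 221 circ [ 0.4497 -0.2671] 0.0226 ztop 0.0493 bgr [68. 74. 74.]
move [-0.008, 0.102, 1.09, -0.0002, 0.0, 0.0012]
```

{"name": "servo_tool", "arguments": {"steps": [-0.006,0.08,0.25,0,0,0,70,-0.006,0.08,0.45,0,0,0,70,-0.006,0.08,0.65,0,0,0,70,-0.006,0.08,0.8,0,0,0,70,-0.006,0.08,0.8,0,0,0,70]}}

```text
t: 5.1
eef_pos: [0.5476, -0.2783, 0.077]
tcp_rot: [[0.998, -0.065, -0.006], [-0.065, -0.998, 0.005], [-0.006, -0.005, -1.0]]
contact_force: [-0.7, 1.1, -0.3]
gripper_width: 0.755
grip_force: 0.0
```

```bash
python3 - <<'E'
from h import *
st(); move([.547,-.2864,.022],np.radians(-94.4))
E
```

```text
t 5.1 pos [ 0.5476 -0.2783  0.077 ] F [-0.7  1.1 -0.3] w 0.7549696380813101 g 0.0
[[0.998, -0.065, -0.006], [-0.065, -0.998, 0.005], [-0.006, -0.005, -1.0]]
move [0.001, 0.042, 0.275, -0.0008, 0.001, 0.0019]
```

{"name": "servo_tool", "arguments": {"steps": [0,0.04,0.14,0,0,0.001,70,0,0.04,0.27,0,0,0.001,70,0,0.04,0.27,0,0,0.001,70,0,0.04,0.27,0,0,0.001,0,0,0.04,0.27,0,0,0.001,0,0,0.04,0.27,0,0,0.001,0,0,0.04,0.27,0,0,0.001,0]}}

```text
t: 5.8
eef_pos: [0.5493, -0.2902, 0.0278]
tcp_rot: [[0.997, -0.075, 0.003], [-0.075, -0.997, -0.0], [0.003, 0.0, -1.0]]
contact_force: [0.8, 1.4, 5.0]
gripper_width: 0.492
grip_force: 30.0
```

```bash
python3 - <<'E'
from h import *
st(); move([.547,-.2864,.15],np.radians(-94.4))
E
```

```text
t 5.8 pos [ 0.5493 -0.2902  0.0278] F [0.8 1.4 5. ] w 0.4917568635420201 g 30.001782774925232
[[0.997, -0.075, 0.003], [-0.075, -0.997, -0.0], [0.003, 0.0, -1.0]]
move [-0.011, -0.018, -0.611, 0.0, -0.0004, 0.0004]
```

{"name": "servo_tool", "arguments": {"steps": [0,0,-0.2,0,0,0,0,0,0,-0.4,0,0,0,0,0,-0.1,-0.65,0,0,0,0,0.1,-0.35,-0.7,0,0,0,0,0.2,-0.6,-0.7,0,0,0,0,0.3,-0.8,-0.7,0,0,0,0,0.3,-1,-0.7,0,0,0,0,0.3,-1,-0.7,0,0,0,0]}}

```text
t: 6.6
eef_pos: [0.6244, -0.0836, 0.1661]
tcp_rot: [[0.998, -0.061, 0.001], [-0.061, -0.998, 0.008], [0.0, -0.009, -1.0]]
contact_force: [-0.5, 1.0, -0.4]
gripper_width: 0.488
grip_force: 30.0
```

```bash
python3 - <<'E'
from h import *
st(); move([.6315,.0338,.16],np.radians(-94.4))
E
```

```text
t 6.6 pos [ 0.6244 -0.0836  0.1661] F [-0.5  1.  -0.4] w 0.48766834525162656 g 30.000742971897125
[[0.998, -0.061, 0.001], [-0.061, -0.998, 0.008], [0.0, -0.009, -1.0]]
move [-0.0, -0.588, 0.036, -0.0014, -0.0, 0.0026]
```

{"name": "servo_tool", "arguments": {"steps": [0,-0.25,0,0,0,0.002,0,0,-0.45,0,0,0,0.002,0,0,-0.58,0.05,0,0,0.002,0,0,-0.58,0.1,0,0,0.002,0,0,-0.58,0.2,0,0,0.002,0,0,-0.58,0.2,0,0,0.002,0,0,-0.58,0.2,0,0,0.002,0]}}

```text
t: 7.3
eef_pos: [0.6312, 0.0185, 0.126]
tcp_rot: [[0.996, -0.089, -0.001], [-0.089, -0.996, -0.001], [-0.001, 0.001, -1.0]]
contact_force: [-0.3, -0.8, -1.5]
gripper_width: 0.488
grip_force: 30.0
```

```bash
python3 - <<'E'
from h import *
st(); move([.6315,.0338,.061],np.radians(-94.4))
im,d,c=lids("wrist",z0=.055,z1=.15,xr=(.55,.72),yr=(-.05,.1))
th,x,y,Q=tray_fit(d,c)
for n,a,b in(("bar",.578,.604),("fence",.648,.672)):
    pl,ph,k=strip(Q,a,b); print(n,k,np.degrees(np.arctan([pl[0],ph[0]])).round(2),"x at y=-0.04",np.polyval(pl,-.04).round(4),np.polyval(ph,-.04).round(4))
E
```

```text
t 7.3 pos [0.6312 0.0185 0.126 ] F [-0.3 -0.8 -1.5] w 0.48819099016229234 g 29.99976933002472
[[0.996, -0.089, -0.001], [-0.089, -0.996, -0.001], [-0.001, 0.001, -1.0]]
move [-0.005, -0.077, 0.325, 0.0002, 0.0001, -0.002]
blob 6600 circ [0.6389 0.0189] 0.0372 ztop 0.1452 bgr [81. 93. 92.]
yaw -5.0 x' edges [(0.595, 1), (0.596, -1), (0.654, 1), (0.664, -1)]
bar 9 [6.5 6.5] x at y=-0.04 0.5911 0.5959
fence 20 [4.22 5.11] x at y=-0.04 0.6532 0.6629
```

{"name": "servo_tool", "arguments": {"steps": [0,-0.075,0.05,0,0,-0.001,0,0,-0.075,0.15,0,0,-0.001,0,0,-0.075,0.24,0,0,-0.001,0,0,-0.075,0.29,0,0,-0.001,0,0,-0.075,0.32,0,0,-0.001,0,0,-0.075,0.32,0,0,-0.001,0]}}

```text
t: 7.95
eef_pos: [0.6326, 0.0354, 0.0616]
tcp_rot: [[0.997, -0.081, -0.001], [-0.081, -0.997, 0.0], [-0.001, -0.0, -1.0]]
contact_force: [-0.1, -0.2, -0.2]
gripper_width: 0.49
grip_force: 30.0
```

```bash
python3 - <<'E'
from h import *
st(); move([.6315,.0338,.060],np.radians(-94.4))
E
```

```text
t 7.95 pos [0.6326 0.0354 0.0616] F [-0.1 -0.2 -0.2] w 0.49026574193545824 g 30.000189542770386
[[0.997, -0.081, -0.001], [-0.081, -0.997, 0.0], [-0.001, -0.0, -1.0]]
move [-0.005, 0.009, 0.008, -0.0, 0.0001, -0.0007]
```

{"name": "servo_tool", "arguments": {"steps": [0,0,0.01,0,0,0,0,0,0,0.02,0,0,0,0,0,0,0.02,0,0,0,0]}}

```text
t: 8.25
eef_pos: [0.6336, 0.0351, 0.059]
tcp_rot: [[0.997, -0.081, 0.002], [-0.081, -0.997, 0.0], [0.002, -0.0, -1.0]]
contact_force: [0.1, 0.2, 1.1]
gripper_width: 0.491
grip_force: 30.0
```

{"name": "servo_tool", "arguments": {"steps": [0,0,0.003,0,0,0,60,0,0,0.003,0,0,0,60,0,0,0.003,0,0,0,60,0,0,-0.15,0,0,0,60,0,0,-0.35,0,0,0,60,0,0.2,-0.5,0,0,0,70,0,0.45,-0.6,0,0,0,70,0,0.45,-0.6,0,0,0,70]}}

```text
t: 9.05
eef_pos: [0.6264, -0.0652, 0.1818]
tcp_rot: [[0.996, -0.093, 0.006], [-0.093, -0.996, -0.008], [0.007, 0.008, -1.0]]
contact_force: [-0.7, -1.2, -0.7]
gripper_width: 0.75
grip_force: 0.0
```

```bash
python3 - <<'E'
from h import *
st(); print("tray");lids("wrist",z0=.058,z1=.1,xr=(.57,.7),yr=(-.15,.1)); print("mat");lids("top"); move([.45,-.2673,.16],np.radians(-94.4))
E
```

```text
t 9.05 pos [ 0.6264 -0.0652  0.1818] F [-0.7 -1.2 -0.7] w 0.750360145261802 g 0.0
[[0.996, -0.093, 0.006], [-0.093, -0.996, -0.008], [0.007, 0.008, -1.0]]
tray
blob 2162 circ [0.6309 0.0359] 0.0227 ztop 0.078 bgr [209. 221. 220.]
mat
blob 220 circ [ 0.45   -0.2681] 0.0227 ztop 0.0489 bgr [126. 123. 122.]
blob 214 circ [ 0.4378 -0.3677] 0.0225 ztop 0.0487 bgr [127. 123. 122.]
move [-0.784, 1.121, 0.095, 0.0002, -0.0003, -0.0015]
```

{"name": "servo_tool", "arguments": {"steps": [-0.15,0.2,0,0,0,0,64,-0.3,0.4,0,0,0,0,64,-0.45,0.6,0,0,0,0,64,-0.6,0.8,0,0,0,0,64,-0.75,1,0,0,0,-0.001,64,-0.78,1,0.1,0,0,-0.001,64,-0.78,1,0.1,0,0,-0.001,64]}}

```text
t: 9.85
eef_pos: [0.451, -0.2399, 0.1558]
tcp_rot: [[0.997, -0.076, -0.006], [-0.076, -0.997, 0.004], [-0.006, -0.003, -1.0]]
contact_force: [0.9, 0.9, 0.1]
gripper_width: 0.686
grip_force: 0.0
```

```bash
python3 - <<'E'
from h import *
st(); lids("wrist",yr=(-.46,-.13));move([.45,-.2675,.023],np.radians(-94.4))
E
```

```text
t 9.85 pos [ 0.451  -0.2399  0.1558] F [0.9 0.9 0.1] w 0.686139775584048 g 0.0
[[0.997, -0.076, -0.006], [-0.076, -0.997, 0.004], [-0.006, -0.003, -1.0]]
blob 2623 circ [ 0.5729 -0.1503] 0.0436 ztop 0.048 bgr [217. 223. 224.]
blob 2005 circ [ 0.45   -0.2675] 0.023 ztop 0.0471 bgr [88. 99. 99.]
blob 2097 circ [ 0.4373 -0.3677] 0.0228 ztop 0.0472 bgr [234. 236. 234.]
blob 1535 circ [ 0.4309 -0.1692] 0.0232 ztop 0.044 bgr [61. 51. 99.]
move [-0.004, 0.145, 0.669, -0.0005, 0.0005, 0.0006]
```

{"name": "servo_tool", "arguments": {"steps": [-0.004,0.14,0.05,0,0,0,64,-0.004,0.14,0.25,0,0,0,64,-0.004,0.14,0.45,0,0,0,64,-0.004,0.14,0.65,0,0,0,64,-0.004,0.14,0.65,0,0,0,64,-0.004,0.14,0.65,0,0,0,0,-0.004,0.14,0.65,0,0,0,0,-0.004,0.14,0.65,0,0,0,0]}}

```text
t: 10.7
eef_pos: [0.4529, -0.2694, 0.0303]
tcp_rot: [[0.997, -0.074, 0.004], [-0.074, -0.997, -0.002], [0.005, 0.002, -1.0]]
contact_force: [0.9, 0.7, 1.0]
gripper_width: 0.49
grip_force: 30.0
```

{"name": "servo_tool", "arguments": {"steps": [0,0,0,0,0,0,0]}}

```text
t: 10.8
eef_pos: [0.4529, -0.2694, 0.0303]
tcp_rot: [[0.997, -0.074, 0.005], [-0.074, -0.997, -0.002], [0.005, 0.001, -1.0]]
contact_force: [0.5, 0.8, 7.5]
gripper_width: 0.487
grip_force: 30.0
```

```bash
python3 - <<'E'
from h import *
st(); move([.6261,-.036,.16],np.radians(-94.4))
E
```

```text
t 10.8 pos [ 0.4529 -0.2694  0.0303] F [0.5 0.8 7.5] w 0.4867971482775573 g 30.002951323986053
[[0.997, -0.074, 0.005], [-0.074, -0.997, -0.002], [0.005, 0.001, -1.0]]
move [0.78, -1.227, -0.646, 0.0002, -0.0008, 0.0004]
```

{"name": "servo_tool", "arguments": {"steps": [0,0,-0.2,0,0,0,0,0,0,-0.4,0,0,0,0,0.05,-0.05,-0.62,0,0,0,0,0.2,-0.2,-0.7,0,0,0,0,0.35,-0.4,-0.7,0,0,0,0,0.5,-0.6,-0.7,0,0,0,0,0.65,-0.8,-0.7,0,0,0,0,0.78,-1,-0.7,0,0,0,0]}}

```text
t: 11.6
eef_pos: [0.6226, -0.0799, 0.169]
tcp_rot: [[0.997, -0.075, 0.001], [-0.075, -0.997, -0.0], [0.001, 0.0, -1.0]]
contact_force: [1.4, -1.1, -0.9]
gripper_width: 0.488
grip_force: 30.0
```

{"name": "servo_tool", "arguments": {"steps": [0,-0.12,0.05,0,0,0,0,0,-0.23,0.1,0,0,0,0,0,-0.23,0.15,0,0,0,0,0,-0.23,0.2,0,0,0,0,0,-0.23,0.2,0,0,0,0]}}

```text
t: 12.1
eef_pos: [0.6233, -0.0383, 0.1266]
tcp_rot: [[0.997, -0.078, -0.004], [-0.078, -0.997, -0.002], [-0.003, 0.002, -1.0]]
contact_force: [-0.8, -0.6, -1.2]
gripper_width: 0.489
grip_force: 30.0
```

```bash
python3 - <<'E'
from h import *
st(); move([.6261,-.036,.0615],np.radians(-94.4))
E
```

```text
t 12.1 pos [ 0.6233 -0.0383  0.1266] F [-0.8 -0.6 -1.2] w 0.4887289532167365 g 29.999394714832306
[[0.997, -0.078, -0.004], [-0.078, -0.997, -0.002], [-0.003, 0.002, -1.0]]
move [0.014, -0.013, 0.325, 0.0003, 0.0005, -0.0002]
```

{"name": "servo_tool", "arguments": {"steps": [0.012,-0.012,0.1,0,0,0,0,0.012,-0.012,0.2,0,0,0,0,0.012,-0.012,0.28,0,0,0,0,0.012,-0.012,0.31,0,0,0,0,0.012,-0.012,0.325,0,0,0,0,0.012,-0.012,0.325,0,0,0,0]}}

```text
t: 12.7
eef_pos: [0.6278, -0.0343, 0.0635]
tcp_rot: [[0.997, -0.076, 0.001], [-0.076, -0.997, -0.0], [0.001, 0.0, -1.0]]
contact_force: [-0.8, -0.6, -1.4]
gripper_width: 0.491
grip_force: 30.0
```

Lower it 2 mm more, release, and head for the third pot.

{"name": "servo_tool", "arguments": {"steps": [0,0,0.01,0,0,0,0,0,0,0.012,0,0,0,0,0,0,0.012,0,0,0,60,0,0,0.012,0,0,0,60,0,0,0.012,0,0,0,60,0,0,-0.15,0,0,0,60,0,0,-0.35,0,0,0,60,-0.05,0.1,-0.5,0,0,0,66]}}

```text
t: 13.5
eef_pos: [0.618, -0.0484, 0.1652]
tcp_rot: [[0.998, -0.069, 0.004], [-0.069, -0.998, 0.003], [0.004, -0.003, -1.0]]
contact_force: [-0.2, 0.4, 0.4]
gripper_width: 0.687
grip_force: 0.0
```

```bash
python3 - <<'E'
from h import *
st(); lids("wrist",z0=.058,z1=.1,xr=(.57,.7),yr=(-.15,.1)); print("mat");lids("top"); move([.437,-.3677,.16],np.radians(-94.4))
E
```

```text
t 13.5 pos [ 0.618  -0.0484  0.1652] F [-0.2  0.4  0.4] w 0.6871591736111723 g 0.0
[[0.998, -0.069, 0.004], [-0.069, -0.998, 0.003], [0.004, -0.003, -1.0]]
blob 2458 circ [0.631  0.0361] 0.0228 ztop 0.0781 bgr [191. 212. 212.]
blob 2381 circ [ 0.6245 -0.0323] 0.0229 ztop 0.0781 bgr [77. 88. 87.]
mat
blob 214 circ [ 0.4382 -0.3693] 0.0222 ztop 0.0486 bgr [126. 124. 122.]
move [-0.78, 1.622, 0.039, 0.0005, -0.0015, -0.0004]
```

{"name": "servo_tool", "arguments": {"steps": [-0.1,0.2,0,0,0,0,66,-0.2,0.4,0,0,0,0,66,-0.3,0.6,0,0,0,0,66,-0.4,0.8,0,0,0,0,66,-0.5,1,0,0,0,0,66]}}

```text
t: 14.1
eef_pos: [0.5001, -0.2453, 0.1624]
tcp_rot: [[0.997, -0.075, -0.001], [-0.075, -0.997, 0.001], [-0.001, -0.001, -1.0]]
contact_force: [0.8, -0.9, 0.4]
gripper_width: 0.713
grip_force: 0.0
```

{"name": "servo_tool", "arguments": {"steps": [-0.1,0.22,0,0,0,0,66,-0.2,0.42,0,0,0,0,66,-0.28,0.62,0.05,0,0,0,66,-0.28,0.62,0.05,0,0,0,66,-0.28,0.62,0.05,0,0,0,66]}}

```text
t: 14.6
eef_pos: [0.4351, -0.3643, 0.1521]
tcp_rot: [[0.997, -0.078, -0.001], [-0.078, -0.997, 0.001], [-0.001, -0.001, -1.0]]
contact_force: [1.6, 1.2, -1.7]
gripper_width: 0.704
grip_force: 0.0
```

```bash
python3 - <<'E'
from h import *
st(); lids("wrist");move([.437,-.368,.023],np.radians(-94.4))
E
```

```text
t 14.6 pos [ 0.4351 -0.3643  0.1521] F [ 1.6  1.2 -1.7] w 0.7039125072764371 g 0.0
[[0.997, -0.078, -0.001], [-0.078, -0.997, 0.001], [-0.001, -0.001, -1.0]]
blob 2079 circ [ 0.4378 -0.3683] 0.023 ztop 0.0471 bgr [84. 96. 95.]
blob 655 circ [ 0.4305 -0.1808] 0.0197 ztop 0.044 bgr [120. 101. 163.]
move [0.004, 0.028, 0.647, -0.0003, 0.0001, 0.0004]
```

{"name": "servo_tool", "arguments": {"steps": [0.01,0.02,0.1,0,0,0,66,0.01,0.02,0.3,0,0,0,66,0.01,0.02,0.5,0,0,0,66,0.01,0.02,0.64,0,0,0,66,0.01,0.02,0.64,0,0,0,66,0.01,0.02,0.64,0,0,0,0,0.01,0.02,0.64,0,0,0,0,0.01,0.02,0.64,0,0,0,0]}}

```text
t: 15.45
eef_pos: [0.4393, -0.3686, 0.027]
tcp_rot: [[0.997, -0.074, 0.003], [-0.074, -0.997, -0.002], [0.003, 0.002, -1.0]]
contact_force: [0.2, -0.8, 1.6]
gripper_width: 0.503
grip_force: 0.3
```

{"name": "servo_tool", "arguments": {"steps": [0,0,0,0,0,0,0]}}

```text
t: 15.55
eef_pos: [0.4392, -0.3687, 0.027]
tcp_rot: [[0.997, -0.075, 0.003], [-0.075, -0.997, -0.002], [0.003, 0.002, -1.0]]
contact_force: [1.0, 0.5, 5.7]
gripper_width: 0.488
grip_force: 30.0
```

```bash
python3 - <<'E'
from h import *
st(); move([.6208,-.1058,.16],np.radians(-94.4))
E
```

```text
t 15.55 pos [ 0.4392 -0.3687  0.027 ] F [1.  0.5 5.7] w 0.4882127495177433 g 30.002183318138123
[[0.997, -0.075, 0.003], [-0.075, -0.997, -0.002], [0.003, 0.002, -1.0]]
move [0.809, -1.377, -0.665, 0.0003, -0.0006, 0.0003]
```

{"name": "servo_tool", "arguments": {"steps": [0,0,-0.2,0,0,0,0,0,0,-0.4,0,0,0,0,0.05,-0.05,-0.62,0,0,0,0,0.2,-0.2,-0.7,0,0,0,0,0.35,-0.4,-0.7,0,0,0,0,0.5,-0.6,-0.7,0,0,0,0,0.65,-0.8,-0.7,0,0,0,0,0.8,-1,-0.7,0,0,0,0]}}

```text
t: 16.35
eef_pos: [0.6133, -0.179, 0.1658]
tcp_rot: [[0.997, -0.075, 0.001], [-0.075, -0.997, -0.0], [0.001, 0.0, -1.0]]
contact_force: [0.6, -0.2, -0.5]
gripper_width: 0.486
grip_force: 30.0
```

{"name": "servo_tool", "arguments": {"steps": [0,-0.2,0,0,0,0,0,0,-0.37,0.05,0,0,0,0,0,-0.37,0.1,0,0,0,0,0,-0.37,0.2,0,0,0,0,0,-0.37,0.2,0,0,0,0]}}

```text
t: 16.85
eef_pos: [0.6154, -0.1072, 0.1228]
tcp_rot: [[0.997, -0.076, -0.006], [-0.076, -0.997, 0.0], [-0.006, 0.0, -1.0]]
contact_force: [-0.4, 0.3, -1.3]
gripper_width: 0.49
grip_force: 30.0
```

```bash
python3 - <<'E'
from h import *
st(); move([.6208,-.1058,.059],np.radians(-94.4))
E
```

```text
t 16.85 pos [ 0.6154 -0.1072  0.1228] F [-0.4  0.3 -1.3] w 0.49036235508078846 g 29.998983442783356
[[0.997, -0.076, -0.006], [-0.076, -0.997, 0.0], [-0.006, 0.0, -1.0]]
move [0.028, -0.009, 0.319, 0.0, 0.001, 0.0002]
```

{"name": "servo_tool", "arguments": {"steps": [0.022,-0.008,0.1,0,0,0,0,0.022,-0.008,0.2,0,0,0,0,0.022,-0.008,0.27,0,0,0,0,0.022,-0.008,0.3,0,0,0,0,0.022,-0.008,0.315,0,0,0,0,0.022,-0.008,0.315,0,0,0,0]}}

```text
t: 17.45
eef_pos: [0.6226, -0.1059, 0.0624]
tcp_rot: [[0.997, -0.075, 0.001], [-0.075, -0.997, -0.0], [0.001, 0.0, -1.0]]
contact_force: [0.2, 0.0, -1.2]
gripper_width: 0.491
grip_force: 30.0
```

{"name": "servo_tool", "arguments": {"steps": [0,0,0.012,0,0,0,0,0,0,0.018,0,0,0,0,0,0,0.02,0,0,0,60,0,0,0.02,0,0,0,60,0,0,0.02,0,0,0,60,0,0,-0.15,0,0,0,60,0,0,-0.35,0,0,0,60,-0.1,0,-0.5,0,0,0,60]}}

```text
t: 18.25
eef_pos: [0.6052, -0.1041, 0.1644]
tcp_rot: [[0.997, -0.074, 0.005], [-0.074, -0.997, -0.001], [0.005, 0.0, -1.0]]
contact_force: [-0.0, -0.3, 1.3]
gripper_width: 0.644
grip_force: 0.0
```

```bash
python3 - <<'E'
from h import *
st(); im,d,c=lids("wrist",z0=.058,z1=.12,xr=(.5,.7),yr=(-.17,.1)); cv2.imwrite("pics/w2.png",im)
print("mat");lids("top")
imaging.read_camera("wrist")
for th in("cam_grip","cam_pivot","fence_face","bar_face"):
    for q in imaging.place_of("wrist",th)[:2]: print(th,round(q["score"],2),world("wrist",q["location"],c).round(4))
E
```

```text
t 18.25 pos [ 0.6052 -0.1041  0.1644] F [-0.  -0.3  1.3] w 0.6439378890294885 g 0.0
[[0.997, -0.074, 0.005], [-0.074, -0.997, -0.001], [0.005, 0.0, -1.0]]
blob 2371 circ [ 0.6211 -0.1046] 0.0228 ztop 0.0781 bgr [82. 94. 93.]
blob 2672 circ [0.6307 0.0364] 0.0235 ztop 0.0781 bgr [227. 229. 227.]
blob 2504 circ [ 0.6241 -0.0323] 0.023 ztop 0.0782 bgr [ 90. 103. 102.]
blob 1013 circ [ 0.5404 -0.1421] 0.0066 ztop 0.0844 bgr [38. 42. 43.]
mat
cam_grip 0.56 [ 0.6165 -0.0349  0.0315]
cam_pivot 0.92 [ 0.5411 -0.0536  0.0391]
fence_face 0.9 [ 0.6527 -0.0363  0.0369]
bar_face 0.98 [ 0.5938 -0.0323  0.0407]
```

View pics/w2.png

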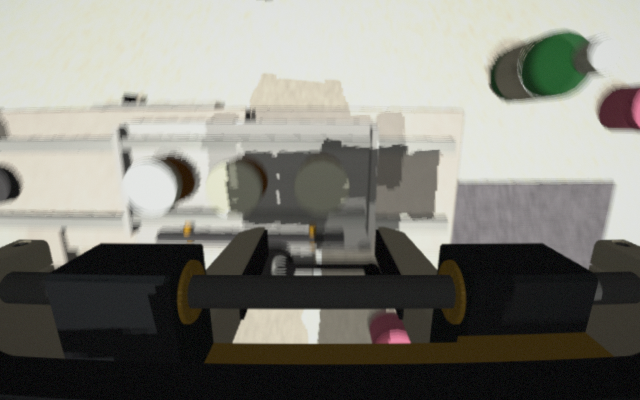

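The picture shows three pots upright in the tray, lids at about (150,185), (240,187) and (320,183), and the mat empty. Next is the cam knob.

```bash
python3 - <<'E'
from h import *
s=st(); print(s["joints"]); move([.54,-.23,.22],np.radians(-4.4))
E
```

```text
t 18.6 pos [ 0.6019 -0.1037  0.1605] F [ 0.6 -0.3 -0.6] w 0.647778461821268 g 0.0
[[0.997, -0.075, -0.003], [-0.075, -0.997, 0.001], [-0.003, -0.0, -1.0]]
[ 0.10147765  0.61255747  0.05507003  1.6152438  -0.0401031   0.91775734
 -1.47461   ]
move [-0.262, 0.653, -0.297, -0.0004, 0.0003, -0.2497]
```

{"name": "servo_tool", "arguments": {"steps": [0,0.1,-0.2,0,0,-0.023,50,-0.05,0.2,-0.3,0,0,-0.046,50,-0.1,0.3,-0.3,0,0,-0.07,50,-0.15,0.4,-0.3,0,0,-0.093,50,-0.2,0.5,-0.3,0,0,-0.117,50,-0.25,0.6,-0.3,0,0,-0.14,50,-0.26,0.65,-0.3,0,0,-0.163,50,-0.26,0.65,-0.3,0,0,-0.186,50]}}

```text
t: 19.4
eef_pos: [0.5394, -0.2325, 0.2203]
tcp_rot: [[0.458, 0.889, -0.003], [0.889, -0.458, -0.0], [-0.002, -0.003, -1.0]]
contact_force: [-0.1, -0.0, 0.1]
gripper_width: 0.536
grip_force: 0.0
```

{"name": "servo_tool", "arguments": {"steps": [0,0,0,0,0,-0.023,40,0,0,0,0,0,-0.046,40,0,0,0,0,0,-0.064,40,0,0,0,0,0,-0.064,40,0,0,0,0,0,-0.064,40]}}

```text
t: 19.9
eef_pos: [0.5407, -0.2298, 0.2209]
tcp_rot: [[0.078, 0.997, -0.002], [0.997, -0.078, 0.001], [0.001, -0.002, -1.0]]
contact_force: [0.0, 0.8, 0.1]
gripper_width: 0.431
grip_force: 0.0
```

```bash
cat >> h.py <<'E'
def lever(d,c,zr=(.088,.112),xr=(.40,.56),yr=(-.2,-.03)):
    P,u,v=cloud(d,c); m=(P[:,2]>zr[0])&(P[:,2]<zr[1])&(P[:,0]>xr[0])&(P[:,0]<xr[1])&(P[:,1]>yr[0])&(P[:,1]<yr[1]); return P[m]
E
python3 - <<'E'
from h import *
st(); im,d,c=look("wrist","w3",["cam_grip","cam_pivot"])
q=lever(d,c,(.03,.12),(.5,.575),(-.17,-.03))
for a in np.arange(.03,.115,.005):
    k=q[(q[:,2]>=a)&(q[:,2]<a+.005)]
    if len(k): print(round(a,3),len(k),k.min(0).round(3),k.max(0).round(3),k.mean(0).round(4))
E
```

```text
t 19.9 pos [ 0.5407 -0.2298  0.2209] F [0.  0.8 0.1] w 0.4307440498728742 g 0.0
[[0.078, 0.997, -0.002], [0.997, -0.078, 0.001], [0.001, -0.002, -1.0]]
cam_grip 0.71 [ 0.536  -0.1452  0.0835] 
cam_pivot 0.84 [ 0.5416 -0.0541  0.0358] 
0.03 1603 [ 0.512 -0.151  0.03 ] [ 0.575 -0.046  0.035] [ 0.5545 -0.1081  0.034 ]
0.035 643 [ 0.512 -0.149  0.035] [ 0.575 -0.048  0.04 ] [ 0.5434 -0.0872  0.0357]
0.04 163 [ 0.513 -0.121  0.04 ] [ 0.575 -0.049  0.045] [ 0.5587 -0.0836  0.0436]
0.045 1539 [ 0.511 -0.15   0.045] [ 0.575 -0.045  0.05 ] [ 0.5485 -0.0728  0.0472]
0.05 33 [ 0.514 -0.136  0.05 ] [ 0.553 -0.05   0.055] [ 0.5374 -0.0809  0.0529]
0.055 905 [ 0.532 -0.153  0.055] [ 0.552 -0.051  0.06 ] [ 0.5415 -0.0904  0.0582]
0.06 262 [ 0.535 -0.146  0.06 ] [ 0.547 -0.058  0.063] [ 0.541  -0.095   0.0605]
0.065 2 [ 0.533 -0.152  0.066] [ 0.539 -0.152  0.067] [ 0.5362 -0.1517  0.0664]
0.07 2 [ 0.538 -0.152  0.072] [ 0.543 -0.149  0.075] [ 0.5409 -0.1504  0.0735]
0.075 4 [ 0.54  -0.152  0.075] [ 0.545 -0.145  0.079] [ 0.5422 -0.1493  0.078 ]
0.08 3 [ 0.535 -0.152  0.081] [ 0.544 -0.148  0.085] [ 0.5386 -0.1509  0.0827]
0.085 3 [ 0.532 -0.152  0.087] [ 0.54  -0.151  0.09 ] [ 0.5363 -0.1518  0.088 ]
0.09 5 [ 0.529 -0.152  0.092] [ 0.543 -0.138  0.095] [ 0.538  -0.1451  0.0942]
0.095 255 [ 0.529 -0.152  0.095] [ 0.544 -0.137  0.1  ] [ 0.5368 -0.1445  0.0971]
```

View pics/w3.png

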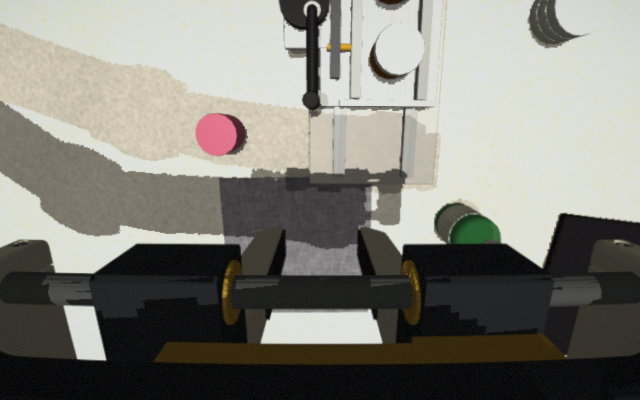

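The knob shows at (311,100), with the lever running up to the pivot at (310,10). The pink pot is at (218,133), clear of the move.

```bash
python3 - <<'E'
from h import *
move([.5366,-.1445,.068],np.radians(-4.4+.0))
E
```

```text
move [0.423, -0.053, 0.769, -0.0001, -0.0, 0.0001]
```

{"name": "servo_tool", "arguments": {"steps": [0.2,-0.053,0.1,0,0,0,40,0.35,-0.053,0.2,0,0,0,40,0.423,-0.053,0.3,0,0,0,40,0.423,-0.053,0.45,0,0,0,40,0.423,-0.053,0.6,0,0,0,40,0.423,-0.053,0.6,0,0,0,40]}}

```text
t: 20.65
eef_pos: [0.5337, -0.144, 0.0987]
tcp_rot: [[0.075, 0.997, -0.008], [0.997, -0.075, 0.001], [0.001, -0.008, -1.0]]
contact_force: [-0.3, 0.1, 0.2]
gripper_width: 0.431
grip_force: 0.0
```

```bash
python3 - <<'E'
from h import *
st();move([.5366,-.1445,.067],np.radians(-4.4+.0))
E
```

```text
t 20.65 pos [ 0.5337 -0.144   0.0987] F [-0.3  0.1  0.2] w 0.4310614899281982 g 0.0
[[0.075, 0.997, -0.008], [0.997, -0.075, 0.001], [0.001, -0.008, -1.0]]
move [-0.002, 0.016, 0.158, -0.0013, -0.0001, 0.0003]
```

{"name": "servo_tool", "arguments": {"steps": [0,0.005,0.08,0,0,0,40,0,0.005,0.15,0,0,0,40,0,0.005,0.155,0,0,0,40,0,0.005,0.155,0,0,0,40]}}

```text
t: 21.05
eef_pos: [0.5384, -0.1448, 0.0721]
tcp_rot: [[0.076, 0.997, 0.001], [0.997, -0.076, -0.0], [-0.0, 0.001, -1.0]]
contact_force: [0.4, -0.1, 0.1]
gripper_width: 0.434
grip_force: 0.0
```

{"name": "servo_tool", "arguments": {"steps": [0,0,0,0,0,0,0,0,0,0,0,0,0,0,0,0,0,0,0,0,0]}}

```text
t: 21.35
eef_pos: [0.5381, -0.1448, 0.0718]
tcp_rot: [[0.075, 0.997, 0.001], [0.997, -0.075, -0.0], [-0.0, 0.001, -1.0]]
contact_force: [0.1, 0.5, 0.5]
gripper_width: 0.223
grip_force: 0.0
```

```bash
cat >> h.py <<'E'
EX=np.array([np.cos(np.radians(-4.4)),np.sin(np.radians(-4.4))]);EY=np.array([-EX[1],EX[0]])
def arc(th0,ths,yaw_off=True,L=.085):
    """rows (tool frame at now) for knob arc from angle th0 to each of ths"""
    s=env.read_state();R=np.array(s["tcp_rot"]);k=lambda t:L*(-np.cos(t)*EY-np.sin(t)*EX)
    for t in ths:
        dw=np.r_[k(t)-k(th0),0]; print(round(t,3),np.round(R.T@dw/.2,3).tolist(), "turn z",round((t-th0)/(2*np.pi),4))
E
python3 - <<'E'
from h import *
s=st(); print(s["joints"]);arc(0,np.arange(.13,1.05,.13))
E
```

```text
t 21.35 pos [ 0.5381 -0.1448  0.0718] F [0.1 0.5 0.5] w 0.22341180392448481 g 0.0
[[0.075, 0.997, 0.001], [0.997, -0.075, -0.0], [-0.0, 0.001, -1.0]]
[ 0.41374523  0.67534267 -0.29762174  1.845454    0.30227754  0.66368642
 -0.13713378]
0.13 [0.004, -0.055, -0.0] turn z 0.0207
0.26 [0.014, -0.109, -0.0] turn z 0.0414
0.39 [0.032, -0.162, -0.0] turn z 0.0621
0.52 [0.056, -0.211, -0.0] turn z 0.0828
0.65 [0.087, -0.257, -0.0] turn z 0.1035
0.78 [0.123, -0.299, -0.0] turn z 0.1241
0.91 [0.165, -0.335, -0.0] turn z 0.1448
1.04 [0.21, -0.366, -0.001] turn z 0.1655
```

{"name": "servo_tool", "arguments": {"steps": [0,0,0,0,0,0,0,0,0,0,0,0,0,0]}}

```text
t: 21.55
eef_pos: [0.5378, -0.1448, 0.0716]
tcp_rot: [[0.075, 0.997, 0.0], [0.997, -0.075, -0.0], [-0.0, 0.0, -1.0]]
contact_force: [-1.0, -0.1, 2.6]
gripper_width: 0.167
grip_force: 30.0
```

{"name": "servo_tool", "arguments": {"steps": [0.004,-0.055,0,0,0,0.02,0,0.014,-0.109,0,0,0,0.041,0,0.032,-0.162,0,0,0,0.062,0,0.056,-0.211,0,0,0,0.083,0,0.087,-0.257,0,0,0,0.103,0,0.123,-0.299,0,0,0,0.124,0,0.123,-0.299,0,0,0,0.124,0,0.123,-0.299,0,0,0,0.124,0]}}

```text
t: 22.35
eef_pos: [0.4801, -0.1151, 0.0715]
tcp_rot: [[0.752, 0.659, -0.0], [0.659, -0.752, 0.001], [0.0, -0.0, -1.0]]
contact_force: [0.1, 1.9, 5.0]
gripper_width: 0.165
grip_force: 30.0
```

```bash
python3 - <<'E'
from h import *
s=st(); p=np.array(s["eef_pos"][:2])-[.5431,-.0597]; print("r",np.hypot(*p),"th",np.arctan2(-p@EX,-p@EY))
im,d,c=look("wrist","w4",["bar_face","cam_pivot"])
P,u,v=cloud(d,c); Q=P[(P[:,2]>.043)&(P[:,2]<.053)]
for n,a,b in(("bar",.575,.615),("fence",.648,.672)):
    try: pl,ph,k=strip(Q,a,b); print(n,k,np.degrees(np.arctan([pl[0],ph[0]])).round(2),"x at y=-0.04",np.polyval(pl,-.04).round(4),np.polyval(ph,-.04).round(4))
    except Exception as e: print(n,e)
E
```

```text
t 22.35 pos [ 0.4801 -0.1151  0.0715] F [0.1 1.9 5. ] w 0.1650352757127821 g 30.001340210437775
[[0.752, 0.659, -0.0], [0.659, -0.752, 0.001], [0.0, -0.0, -1.0]]
r 0.08388708604612259 th 0.7732729503910558
bar_face none
cam_pivot 0.74 [ 0.54   -0.057   0.0409] 
bar 10 [  3.43 -13.12] x at y=-0.04 0.5741 0.5894
fence expected non-empty vector for x
```

View pics/w4.png

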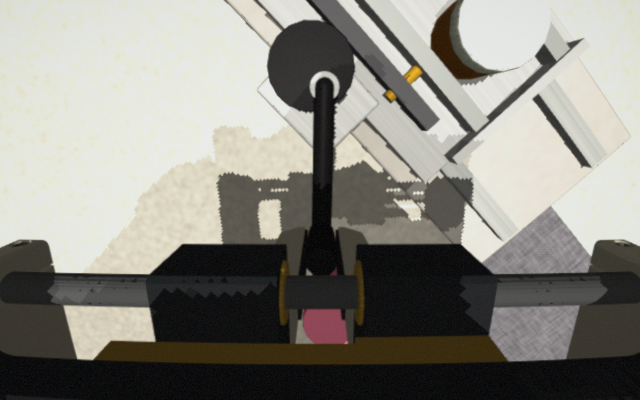

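The lever runs straight down from the pivot (324,85) to the knob in the grip. Orange springs show between the dark pusher and the steel bar at about (405,80).

```bash
python3 - <<'E'
from h import *
st();arc(.775,[.88,.98,1.08,1.18])
E
```

```text
t 22.5 pos [ 0.4802 -0.1152  0.0714] F [-0.8  2.   5.9] w 0.16674606157641544 g 30.001596808433533
[[0.753, 0.658, 0.0], [0.658, -0.753, 0.001], [0.001, -0.001, -1.0]]
0.88 [0.002, -0.045, 0.0] turn z 0.0167
0.98 [0.009, -0.087, 0.0] turn z 0.0326
1.08 [0.02, -0.128, 0.0] turn z 0.0485
1.18 [0.034, -0.167, 0.0] turn z 0.0645
```

Then open, rise and back off to look at the tray.

{"name": "servo_tool", "arguments": {"steps": [0.002,-0.045,0,0,0,0.017,0,0.009,-0.087,0,0,0,0.033,0,0.02,-0.128,0,0,0,0.049,0,0.034,-0.167,0,0,0,0.065,0,0.034,-0.167,0,0,0,0.065,0,0.034,-0.167,0,0,0,0.065,0]}}

```text
t: 23.1
eef_pos: [0.464, -0.0856, 0.0714]
tcp_rot: [[0.952, 0.307, 0.001], [0.307, -0.952, 0.001], [0.001, -0.0, -1.0]]
contact_force: [-1.0, 2.0, 6.2]
gripper_width: 0.166
grip_force: 30.0
```

{"name": "servo_tool", "arguments": {"steps": [0,0,0,0,0,0,36,0,0,0,0,0,0,36,0,0,0,0,0,0,36,0,0,-0.2,0,0,0,36,0,0,-0.45,0,0,0,36,0,0,-0.7,0,0,0,36,0,0,-0.7,0,0,0,36]}}

```text
t: 23.8
eef_pos: [0.4673, -0.0873, 0.217]
tcp_rot: [[0.953, 0.303, 0.014], [0.303, -0.953, -0.002], [0.013, 0.006, -1.0]]
contact_force: [0.4, 0.7, -0.3]
gripper_width: 0.388
grip_force: 0.0
```

```bash
cat >> h.py <<'E'
def barfence():
    s=env.read_state()
    im,d,c=look("wrist",None); P,u,v=cloud(d,c); x=P[:,:2]@EX; y=P[:,:2]@EY
    for y0,y1 in((-.045,-.02),(.03,.04),(.058,.07)):   # offsets re tray centre: clear of pots
        pass
    Q=P[(P[:,2]>.042)&(P[:,2]<.052)&(np.abs(y-YC)<.108)]; xq=Q[:,:2]@EX
    h,e=np.histogram(xq,np.arange(.54,.68,.001)); print([(round(float(a),3),int(b)) for a,b in zip(e,h) if b>8])
    return im,d,c
YC=.0121
E
python3 - <<'E'
from h import *
s=st(); im,d,c=barfence(); cv2.imwrite("pics/w5.png",im)
q=lever(d,c,(.09,.105)); print("knob",len(q),q[:,:2].min(0),q[:,:2].max(0)); k=(q[:,:2].min(0)+q[:,:2].max(0))/2-[.5431,-.0597]; print("th",np.arctan2(-k@EX,-k@EY),np.hypot(*k))
E
```

```text
t 23.8 pos [ 0.4673 -0.0873  0.217 ] F [ 0.4  0.7 -0.3] w 0.387665440757755 g 0.0
[[0.953, 0.303, 0.014], [0.303, -0.953, -0.002], [0.013, 0.006, -1.0]]
[(0.54, 26), (0.541, 28), (0.542, 28), (0.543, 29), (0.544, 29), (0.545, 31), (0.546, 32), (0.547, 29), (0.548, 34), (0.549, 33), (0.55, 34), (0.551, 36), (0.552, 36), (0.553, 44), (0.554, 43), (0.555, 51), (0.556, 51), (0.557, 49), (0.558, 48), (0.559, 47), (0.56, 50), (0.561, 49), (0.562, 49), (0.563, 46), (0.564, 44), (0.565, 45), (0.566, 47), (0.567, 41), (0.568, 42), (0.569, 42), (0.57, 38), (0.571, 35), (0.572, 36), (0.573, 37), (0.574, 39), (0.575, 37), (0.576, 38), (0.577, 31), (0.578, 148), (0.579, 202), (0.58, 179), (0.581, 184), (0.582, 188), (0.583, 196), (0.584, 189), (0.585, 183), (0.586, 189), (0.587, 181), (0.588, 126), (0.589, 28), (0.59, 14), (0.591, 13), (0.592, 14), (0.593, 12), (0.594, 15), (0.595, 13), (0.596, 17), (0.597, 151), (0.598, 293), (0.599, 251), (0.6, 232), (0.601, 226), (0.602, 231), (0.603, 230), (0.604, 219), (0.605, 213), (0.606, 204), (0.607, 201), (0.608, 83), (0.609, 68), (0.61, 39), (0.611, 33), (0.612, 21), (0.613, 19), (0.614, 15), (0.615, 17), (0.616, 14), (0.617, 12), (0.618, 12), (0.619, 11), (0.62, 9), (0.653, 47), (0.654, 87), (0.655, 37), (0.656, 46), (0.657, 34), (0.658, 46), (0.659, 37), (0.66, 37), (0.661, 37), (0.662, 45), (0.663, 34)]
knob 230 [ 0.45508228 -0.09232448] [ 0.47037427 -0.07704254]
th 1.192621337334648 0.08416525464999573
```

View pics/w5.png

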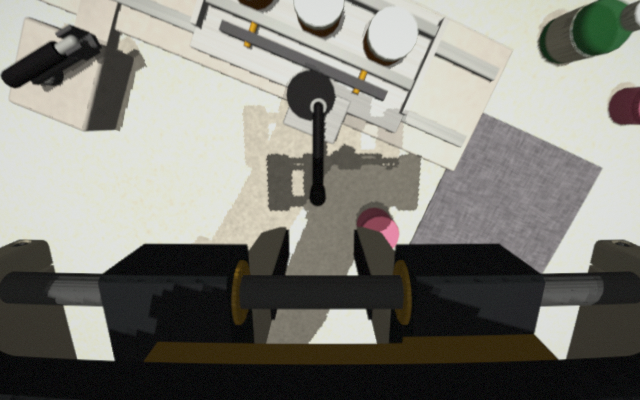

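The clamp bar now touches the pots: bar to fence is about 46 mm and the spring gap has shrunk from 9.8 to 8.7 mm, so the squeeze is about 1.1 mm. It needs about 0.16 rad more. The crank is folded on the gear box at (60,60).

```bash
python3 - <<'E'
from h import *
st();move([.4627,-.0847,.0715]); arc(1.19,[1.27,1.35])
E
```

```text
t 23.85 pos [ 0.465  -0.0867  0.2139] F [ 0.   0.3 -0.4] w 0.3877153392612236 g 0.0
[[0.953, 0.304, 0.007], [0.304, -0.953, -0.001], [0.007, 0.003, -1.0]]
move [-0.013, -0.016, 0.712]
1.27 [0.002, -0.034, -0.0] turn z 0.0127
1.35 [0.006, -0.068, -0.0] turn z 0.0255
```

{"name": "servo_tool", "arguments": {"steps": [-0.005,-0.008,0.2,0,0,0,36,-0.005,-0.008,0.4,0,0,0,36,-0.005,-0.008,0.6,0,0,0,36,-0.005,-0.008,0.7,0,0,0,36,-0.005,-0.008,0.7,0,0,0,36,-0.005,-0.008,0.7,0,0,0,0,-0.005,-0.008,0.7,0,0,0,0,-0.005,-0.008,0.7,0,0,0,0]}}

```text
t: 24.65
eef_pos: [0.4625, -0.0851, 0.0722]
tcp_rot: [[0.953, 0.303, 0.003], [0.303, -0.953, -0.001], [0.002, 0.001, -1.0]]
contact_force: [0.7, -3.2, -0.1]
gripper_width: 0.179
grip_force: 1.7
```

{"name": "servo_tool", "arguments": {"steps": [0,0,0,0,0,0,0,0,0,0,0,0,0,0]}}

```text
t: 24.85
eef_pos: [0.4625, -0.0853, 0.0721]
tcp_rot: [[0.953, 0.303, 0.003], [0.303, -0.953, -0.001], [0.002, 0.002, -1.0]]
contact_force: [-0.1, -1.1, 3.8]
gripper_width: 0.168
grip_force: 30.0
```

{"name": "servo_tool", "arguments": {"steps": [0.002,-0.034,0,0,0,0.013,0,0.006,-0.068,0,0,0,0.025,0,0.006,-0.068,0,0,0,0.025,0,0.006,-0.068,0,0,0,0.025,0]}}

```text
t: 25.25
eef_pos: [0.4595, -0.0714, 0.072]
tcp_rot: [[0.988, 0.152, 0.002], [0.152, -0.988, -0.0], [0.002, 0.0, -1.0]]
contact_force: [0.9, -0.4, 6.3]
gripper_width: 0.166
grip_force: 30.0
```

```bash
python3 - <<'E'
from h import *
s=st(); p=np.array(s["eef_pos"][:2])-[.5431,-.0597]; print("r",np.hypot(*p),"th",np.arctan2(-p@EX,-p@EY))
E
```

```text
t 25.25 pos [ 0.4595 -0.0714  0.072 ] F [ 0.9 -0.4  6.3] w 0.1659541513391665 g 30.001401007175446
[[0.988, 0.152, 0.002], [0.152, -0.988, -0.0], [0.002, 0.0, -1.0]]
r 0.08438450770482697 th 1.3546266107414238
```

{"name": "servo_tool", "arguments": {"steps": [0,0,0,0,0,0,36,0,0,0,0,0,0,36,0,0,0,0,0,0,36,0,0,-0.2,0,0,0,36,0,0,-0.45,0,0,0,36,0,0,-0.7,0,0,0,36,0,0,-0.8,0,0,0,36,0,0,-0.8,0,0,0,36]}}

```text
t: 26.05
eef_pos: [0.4605, -0.0717, 0.2341]
tcp_rot: [[0.989, 0.151, 0.007], [0.151, -0.989, -0.0], [0.007, 0.002, -1.0]]
contact_force: [-0.2, 0.2, -1.8]
gripper_width: 0.391
grip_force: 0.0
```

```bash
python3 - <<'E'
from h import *
s=st(); im,d,c=barfence(); cv2.imwrite("pics/w6.png",im)
q=lever(d,c,(.09,.105)); k=(q[:,:2].min(0)+q[:,:2].max(0))/2-[.5431,-.0597]; print("th",np.arctan2(-k@EX,-k@EY),np.hypot(*k))
lids("wrist",z0=.058,z1=.085,xr=(.58,.7),yr=(-.17,.1))
look("top",None,["crank_axis","handle_pivot","handle_grip","marker","pointer"])
look("scene",None,["crank_axis","handle_pivot","handle_grip","marker","pointer"])
move([.45,.13,.25],np.radians(-94.4))
E
```

```text
t 26.05 pos [ 0.4605 -0.0717  0.2341] F [-0.2  0.2 -1.8] w 0.39129366121257925 g 0.0
[[0.989, 0.151, 0.007], [0.151, -0.989, -0.0], [0.007, 0.002, -1.0]]
[(0.54, 21), (0.541, 23), (0.542, 27), (0.543, 25), (0.544, 27), (0.545, 25), (0.546, 25), (0.547, 28), (0.548, 29), (0.549, 31), (0.55, 30), (0.551, 30), (0.552, 36), (0.553, 35), (0.554, 41), (0.555, 45), (0.556, 46), (0.557, 43), (0.558, 45), (0.559, 47), (0.56, 39), (0.561, 49), (0.562, 40), (0.563, 44), (0.564, 41), (0.565, 42), (0.566, 44), (0.567, 40), (0.568, 36), (0.569, 41), (0.57, 34), (0.571, 36), (0.572, 35), (0.573, 34), (0.574, 39), (0.575, 37), (0.576, 40), (0.577, 37), (0.578, 33), (0.579, 27), (0.58, 125), (0.581, 179), (0.582, 168), (0.583, 174), (0.584, 179), (0.585, 167), (0.586, 171), (0.587, 169), (0.588, 176), (0.589, 169), (0.59, 99), (0.591, 27), (0.592, 11), (0.593, 13), (0.594, 13), (0.595, 13), (0.596, 11), (0.597, 121), (0.598, 262), (0.599, 233), (0.6, 212), (0.601, 210), (0.602, 211), (0.603, 211), (0.604, 216), (0.605, 212), (0.606, 211), (0.607, 216), (0.608, 101), (0.609, 64), (0.61, 54), (0.611, 2
[... 269 characters left out ...]
 0.08393913767783809
blob 345 circ [0.6195 0.0327] 0.0148 ztop 0.0777 bgr [118. 125. 124.]
blob 1114 circ [ 0.6288 -0.0327] 0.0227 ztop 0.078 bgr [223. 225. 223.]
blob 1958 circ [ 0.6239 -0.1053] 0.0232 ztop 0.0781 bgr [223. 225. 223.]
crank_axis 0.81 [0.4976 0.2078 0.0855] 
crank_axis 0.23 [0.5016 0.2079 0.0888] 
handle_pivot 0.63 [ 8.184e-01 -6.960e-02  7.000e-04] 
handle_pivot 0.45 [0.5329 0.1641 0.0897] 
handle_grip 0.66 [0.5015 0.2043 0.0877] 
marker none
pointer 0.74 [ 0.6984 -0.0397  0.0265] 
crank_axis 0.61 [0.4938 0.2069 0.0859] 
handle_pivot none
handle_grip 0.65 [0.4993 0.1996 0.0818] 
marker none
pointer 0.26 [0.6405 0.0365 0.0563] 
move [0.109, -1.002, -0.095, -0.0, 0.0, 0.0363]
```

Bar unmoved, spring gap now 6.8 mm, so the squeeze is about 3 mm, as wanted. On to the crank: turn the tool to yaw 40° and look at the handle from close by.

```bash
python3 - <<'E'
from h import *
move([.54,.15,.24],np.radians(40))
E
```

```text
move [0.569, -1.033, -0.045, 0.0, 0.0001, 0.1629]
```

{"name": "servo_tool", "arguments": {"steps": [0.05,-0.12,-0.05,0,0,-0.0235,50,0.1,-0.25,-0.05,0,0,-0.047,50,0.18,-0.4,-0.05,0,0,-0.07,50,0.25,-0.55,-0.05,0,0,-0.094,50,0.35,-0.7,-0.05,0,0,-0.117,50,0.45,-0.85,-0.05,0,0,-0.141,50,0.55,-1,-0.05,0,0,-0.164,50,0.55,-1,-0.05,0,0,-0.188,50]}}

```text
t: 27.55
eef_pos: [0.5381, 0.1494, 0.2409]
tcp_rot: [[0.223, 0.975, 0.001], [0.975, -0.223, 0.005], [0.005, -0.0, -1.0]]
contact_force: [0.2, 1.1, -0.7]
gripper_width: 0.537
grip_force: 0.0
```

{"name": "servo_tool", "arguments": {"steps": [0,0,0,0,0,-0.0235,50,0,0,0,0,0,-0.047,50,0,0,0,0,0,-0.07,50,0,0,0,0,0,-0.094,50,0,0,0,0,0,-0.117,50,0,0,0,0,0,-0.141,50,0,0,0,0,0,-0.149,50,0,0,0,0,0,-0.149,50]}}

```text
t: 28.35
eef_pos: [0.5373, 0.1425, 0.2409]
tcp_rot: [[-0.641, 0.767, -0.0], [0.767, 0.641, 0.0], [0.0, -0.0, -1.0]]
contact_force: [-0.5, -0.7, -1.1]
gripper_width: 0.539
grip_force: 0.0
```

```bash
python3 - <<'E'
from h import *
s=st(); print(s["joints"]); im,d,c=look("wrist","w7",["crank_axis","handle_pivot","handle_grip"])
P,u,v=cloud(d,c)
m=(P[:,2]>.083)&(P[:,2]<.115)&(np.hypot(P[:,0]-.5,P[:,1]-.205)<.1); q=P[m,:2]; print(len(q))
mu=q.mean(0); U,S,V=np.linalg.svd(q-mu); a=V[0]*(1 if V[0][0]>0 else -1); t=(q-mu)@a; n=(q-mu)@[-a[1],a[0]]
print("axis dir",np.degrees(np.arctan2(a[1],a[0])),"ends",(mu+a*t.max()).round(4),(mu+a*t.min()).round(4),"width",n.min(),n.max(),"z",P[m,2].max())
E
```

```text
t 28.35 pos [0.5373 0.1425 0.2409] F [-0.5 -0.7 -1.1] w 0.5391432094252846 g 0.0
[[-0.641, 0.767, -0.0], [0.767, 0.641, 0.0], [0.0, -0.0, -1.0]]
[-0.02309723  0.4734288  -0.41951689  1.66042267  0.2150402   1.05386872
  0.18773252]
crank_axis 0.91 [0.4928 0.2126 0.0864] 
handle_pivot 0.74 [0.5301 0.1705 0.0896] 
handle_pivot 0.61 [ 0.6053 -0.0333  0.0449] 
handle_grip 0.9 [0.494  0.2006 0.0875] 
1476
axis dir -47.43588991012777 ends [0.5374 0.1612] [0.4815 0.222 ] width -0.010450675150086554 0.009979882670370383 z 0.09939426902782068
```

View pics/w7.png

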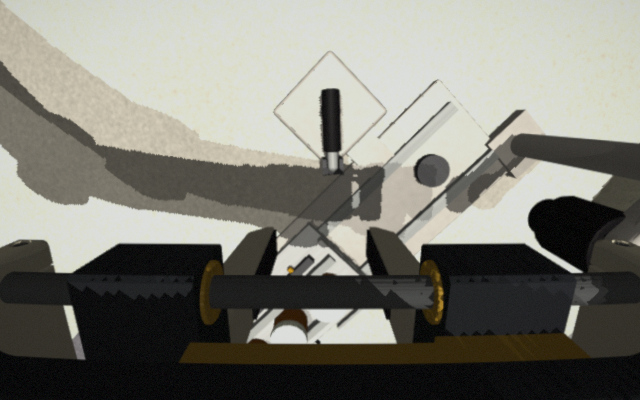

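The folded handle shows at (330,120), pointing away from its hinge at (330,165). The lamp head is off to the right at (570,220).

```bash
python3 - <<'E'
from h import *
move([.4923,.2102,.073],np.radians(42.6))
E
```

```text
move [0.403, 0.043, 0.84, 0.0, 0.0, -0.0075]
```

{"name": "servo_tool", "arguments": {"steps": [0.2,0.04,0.1,0,0,-0.007,42,0.4,0.04,0.2,0,0,-0.007,42,0.403,0.043,0.4,0,0,-0.007,42,0.403,0.043,0.6,0,0,-0.007,42,0.403,0.043,0.66,0,0,-0.007,42,0.403,0.043,0.66,0,0,-0.007,42]}}

```text
t: 29.15
eef_pos: [0.4913, 0.2096, 0.1078]
tcp_rot: [[-0.675, 0.738, -0.003], [0.738, 0.675, -0.002], [0.001, -0.004, -1.0]]
contact_force: [-0.2, 0.0, 0.8]
gripper_width: 0.447
grip_force: 0.0
```

```bash
python3 - <<'E'
from h import *
st();move([.4923,.2102,.073],np.radians(42.6))
E
```

```text
t 29.15 pos [0.4913 0.2096 0.1078] F [-0.2  0.   0.8] w 0.4474831919481032 g 0.0
[[-0.675, 0.738, -0.003], [0.738, 0.675, -0.002], [0.001, -0.004, -1.0]]
move [-0.001, 0.006, 0.174, -0.0006, -0.0002, -0.0005]
```

{"name": "servo_tool", "arguments": {"steps": [0,0.003,0.09,0,0,0,42,0,0.003,0.165,0,0,0,42,0,0.003,0.165,0,0,0,42,0,0.003,0.165,0,0,0,0,0,0.003,0.165,0,0,0,0,0,0.003,0.165,0,0,0,0,0,0.003,0.165,0,0,0,0,0,0.003,0.165,0,0,0,0]}}

```text
t: 29.95
eef_pos: [0.4927, 0.2103, 0.0767]
tcp_rot: [[-0.675, 0.738, 0.0], [0.738, 0.675, -0.0], [-0.0, 0.0, -1.0]]
contact_force: [-1.4, -0.8, 3.3]
gripper_width: 0.185
grip_force: 30.0
```

```bash
python3 - <<'E'
from h import *
s=st(); H=np.array([.5329,.166,.088]);R=np.array(s["tcp_rot"]); g=np.array(s["eef_pos"])+[0,0,.019]
dirh=(H-g);dirh[2]=0;r=np.linalg.norm(dirh);dirh/=r;print("r",r,"gz",g[2])
a0=np.arctan2(g[2]-.088,r);r=np.hypot(r,g[2]-.088)
for a in np.radians([12,24,36,48,60,72,84,94,98]):
    p=H-dirh*r*np.cos(a)+np.array([0,0,r*np.sin(a)]); print(np.degrees(a).round(),np.round(R.T@(p-g)/.2,3))
E
```

```text
t 29.95 pos [0.4927 0.2103 0.0767] F [-1.4 -0.8  3.3] w 0.1851299244405223 g 29.98634934425354
[[-0.675, 0.738, 0.0], [0.738, 0.675, -0.0], [-0.0, 0.0, -1.0]]
r 0.05986715219748018 gz 0.09567859512445519
12.0 [-0.004 -0.    -0.024]
24.0 [-0.024 -0.    -0.084]
36.0 [-0.055 -0.    -0.139]
48.0 [-0.097 -0.    -0.186]
60.0 [-0.149 -0.001 -0.223]
72.0 [-0.206 -0.001 -0.249]
84.0 [-0.268 -0.001 -0.262]
94.0 [-0.321 -0.001 -0.263]
98.0 [-0.341 -0.001 -0.26 ]
```

{"name": "servo_tool", "arguments": {"steps": [-0.007,0,-0.062,0,0,0,0,-0.026,0,-0.122,0,0,0,0,-0.057,0,-0.176,0,0,0,0,-0.099,0,-0.223,0,0,0,0,-0.15,0,-0.26,0,0,0,0,-0.207,0,-0.285,0,0,0,0,-0.269,0,-0.298,0,0,0,0,-0.325,0,-0.299,0,0,0,0]}}

```text
t: 30.75
eef_pos: [0.536, 0.1647, 0.1387]
tcp_rot: [[-0.676, 0.737, -0.0], [0.737, 0.676, 0.003], [0.003, 0.002, -1.0]]
contact_force: [-3.9, 3.1, 4.9]
gripper_width: 0.102
grip_force: 21.6
```

{"name": "servo_tool", "arguments": {"steps": [0,0,0,0,0,0,0,-0.03,0,0,0,0,0,0,-0.04,0,0,0,0,0,0]}}

```text
t: 31.05
eef_pos: [0.5432, 0.1552, 0.1364]
tcp_rot: [[-0.674, 0.739, 0.002], [0.739, 0.674, -0.001], [-0.002, 0.001, -1.0]]
contact_force: [0.5, -0.7, 0.1]
gripper_width: 0.006
grip_force: 0.0
```

```bash
python3 - <<'E'
from h import *
st(); im,d,c=look("scene","s1",["handle_grip","handle_pivot","crank_axis"]); cv2.imwrite("pics/s1c.png",cv2.resize(im[110:270,230:470],(780,520),interpolation=cv2.INTER_CUBIC))
E
```

```text
t 31.05 pos [0.5432 0.1552 0.1364] F [ 0.5 -0.7  0.1] w 0.005724581028762046 g 0.0
[[-0.674, 0.739, 0.002], [0.739, 0.674, -0.001], [-0.002, 0.001, -1.0]]
handle_grip none
handle_pivot 0.54 [0.5363 0.164  0.0845] 
crank_axis 0.48 [0.4936 0.2094 0.0889] 
crank_axis 0.2 [ 0.5442 -0.0591  0.034 ]
```

View pics/s1c.png

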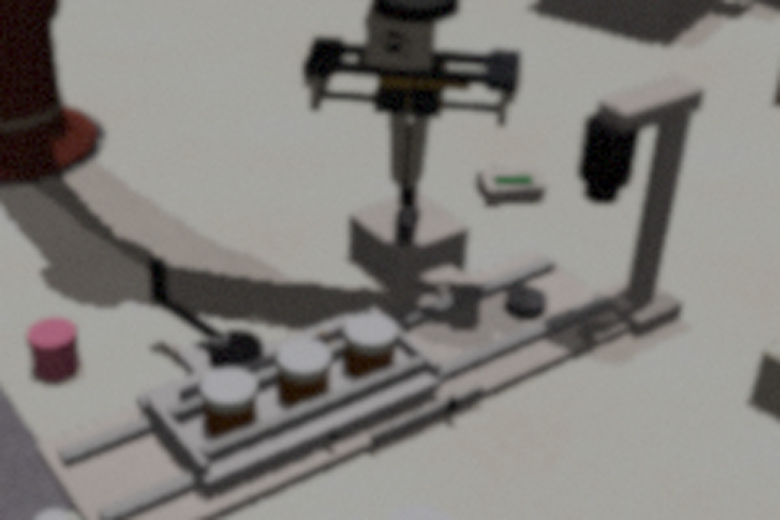

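The crop shows the shut fingers at (405,180) above the handle: the grip slipped off partway. The pots stand fine in the tray. I rise and measure the handle's angle.

{"name": "servo_tool", "arguments": {"steps": [0,0,-0.2,0,0,0,0,0,0,-0.4,0,0,0,0,-0.1,0,-0.6,0,0,0,40,-0.25,0,-0.6,0,0,0,40,-0.4,0,-0.6,0,0,0,40,-0.4,0,-0.6,0,0,0,40]}}

```text
t: 31.85
eef_pos: [0.5984, 0.0923, 0.2554]
tcp_rot: [[-0.669, 0.743, 0.002], [0.743, 0.669, -0.004], [-0.004, -0.001, -1.0]]
contact_force: [-0.1, -0.0, -0.0]
gripper_width: 0.297
grip_force: 0.0
```

```bash
cat >> h.py <<'E'
def handle(d,c,ax=(.4957,.2065),rad=.12,zlo=.08,zhi=.2):
    P,u,v=cloud(d,c); m=(P[:,2]>zlo)&(P[:,2]<zhi)&(np.hypot(P[:,0]-ax[0],P[:,1]-ax[1])<rad); q=P[m]
    for a in np.arange(zlo,zhi,.01):
        k=q[(q[:,2]>=a)&(q[:,2]<a+.01)]
        if len(k)>3: print(round(a,3),len(k),k.mean(0).round(4),k.min(0).round(3),k.max(0).round(3))
E
python3 - <<'E'
from h import *
st(); im,d,c=look("wrist","w8",["handle_grip","handle_pivot","crank_axis"]); handle(d,c)
E
```

```text
t 31.85 pos [0.5984 0.0923 0.2554] F [-0.1 -0.  -0. ] w 0.29720132837522706 g 0.0
[[-0.669, 0.743, 0.002], [0.743, 0.669, -0.004], [-0.004, -0.001, -1.0]]
handle_grip 0.79 [0.5226 0.1719 0.1397] 
handle_pivot 0.8 [0.5327 0.1669 0.0898] 
crank_axis 0.96 [0.4918 0.2113 0.0866] 
crank_axis 0.4 [ 0.8185 -0.0646 -0.0022] 
crank_axis 0.26 [ 0.4575 -0.0747  0.0825] 
0.08 8 [0.5359 0.1618 0.0862] [0.532 0.155 0.08 ] [0.544 0.171 0.09 ]
0.09 106 [0.5346 0.1663 0.094 ] [0.521 0.156 0.09 ] [0.546 0.181 0.097]
0.1 24 [0.5354 0.1664 0.1083] [0.526 0.162 0.104] [0.539 0.177 0.11 ]
0.11 65 [0.5334 0.1668 0.1153] [0.523 0.162 0.11 ] [0.539 0.177 0.12 ]
0.12 69 [0.5327 0.1684 0.1251] [0.523 0.164 0.12 ] [0.537 0.177 0.13 ]
0.13 79 [0.5309 0.1698 0.1349] [0.522 0.166 0.13 ] [0.536 0.18  0.14 ]
0.14 85 [0.5294 0.1712 0.145 ] [0.52  0.167 0.14 ] [0.534 0.18  0.15 ]
0.15 127 [0.5243 0.1761 0.1566] [0.514 0.168 0.15 ] [0.533 0.187 0.16 ]
0.16 370 [0.5234 0.1777 0.1617] [0.515 0.17  0.16 ] [0.532 0.187 0.165]
```

```bash
python3 - <<'E'
from h import *
move([.5265,.1735,.20],np.radians(42.6))
E
```

```text
move [0.504, -0.001, 0.279, -0.0, -0.0003, -0.0]
```

{"name": "servo_tool", "arguments": {"steps": [0.2,0,0.05,0,0,0,44,0.4,0,0.15,0,0,0,44,0.504,0,0.25,0,0,0,44,0.504,0,0.3,0,0,0,44,0.504,0,0.45,0,0,0,44,0.504,0,0.6,0,0,0,44,0.504,0,0.66,0,0,0,44,0.504,0,0.66,0,0,0,44]}}

```text
t: 32.85
eef_pos: [0.5272, 0.1712, 0.1225]
tcp_rot: [[-0.675, 0.738, -0.003], [0.738, 0.675, -0.001], [0.001, -0.003, -1.0]]
contact_force: [0.4, 0.0, -0.5]
gripper_width: 0.477
grip_force: 0.0
```

{"name": "servo_tool", "arguments": {"steps": [0,0,0.01,0,0,0,0,0,0,0.01,0,0,0,0,0,0,0.01,0,0,0,0,0,0,0.01,0,0,0,0,0,0,0.01,0,0,0,0,0,0,0.01,0,0,0,0]}}

```text
t: 33.45
eef_pos: [0.5285, 0.1723, 0.1228]
tcp_rot: [[-0.675, 0.738, 0.002], [0.738, 0.675, 0.001], [-0.001, 0.002, -1.0]]
contact_force: [-0.8, -0.1, 3.5]
gripper_width: 0.189
grip_force: 30.0
```

```bash
python3 - <<'E'
from h import *
s=st(); move([.5329,.166,.12]); print(np.array(s["tcp_rot"]).T@[.676,-.737,0])
E
```

```text
t 33.45 pos [0.5285 0.1723 0.1228] F [-0.8 -0.1  3.5] w 0.1894993818086446 g 29.999394714832306
[[-0.675, 0.738, 0.002], [0.738, 0.675, 0.001], [-0.001, 0.002, -1.0]]
move [-0.038, -0.005, 0.014]
[-1.00007132e+00  1.33442360e-03  7.55103062e-04]
```

Now pull it out over the hinge and a little past, against the stop.

{"name": "servo_tool", "arguments": {"steps": [-0.03,0,-0.005,0,0,0,0,-0.06,0,-0.005,0,0,0,0,-0.08,0,-0.005,0,0,0,0,-0.08,0,-0.005,0,0,0,0]}}

```text
t: 33.85
eef_pos: [0.5341, 0.1664, 0.1231]
tcp_rot: [[-0.678, 0.735, -0.008], [0.735, 0.678, 0.008], [0.011, -0.0, -1.0]]
contact_force: [-6.8, 7.5, 4.7]
gripper_width: 0.186
grip_force: 30.0
```

```bash
python3 - <<'E'
from h import *
s=st(); im,d,c=look("wrist",None); handle(d,c,ax=(.533,.166),rad=.06); move([.5329,.166,.12])
E
```

```text
t 33.85 pos [0.5341 0.1664 0.1231] F [-6.8  7.5  4.7] w 0.18640459862240613 g 29.984613060951233
[[-0.678, 0.735, -0.008], [0.735, 0.678, 0.008], [0.011, -0.0, -1.0]]
0.08 54 [0.5279 0.1737 0.0853] [0.52  0.166 0.08 ] [0.535 0.181 0.089]
0.09 145 [0.5295 0.1712 0.0938] [0.52  0.158 0.09 ] [0.543 0.181 0.096]
0.1 45 [0.5267 0.1749 0.107 ] [0.522 0.166 0.104] [0.537 0.178 0.11 ]
0.11 87 [0.5256 0.1752 0.1152] [0.521 0.167 0.11 ] [0.536 0.179 0.12 ]
0.12 245 [0.5264 0.1752 0.1262] [0.511 0.16  0.12 ] [0.542 0.188 0.13 ]
0.13 504 [0.5263 0.175  0.1352] [0.51  0.158 0.13 ] [0.544 0.19  0.14 ]
0.14 598 [0.5262 0.1747 0.145 ] [0.51  0.156 0.14 ] [0.545 0.19  0.15 ]
0.15 573 [0.5262 0.1752 0.1551] [0.514 0.158 0.15 ] [0.543 0.187 0.16 ]
0.16 1604 [0.5269 0.174  0.163 ] [0.515 0.162 0.16 ] [0.54  0.185 0.17 ]
0.17 290 [0.5269 0.1733 0.1742] [0.516 0.164 0.17 ] [0.538 0.184 0.18 ]
0.18 175 [0.5369 0.1634 0.1846] [0.525 0.153 0.18 ] [0.547 0.175 0.19 ]
0.19 208 [0.5341 0.1657 0.1954] [0.521 0.153 0.19 ] [0.547 0.179 0.2  ]
move [0.002, -0.006, 0.016]
```

```bash
cat > crank.py <<'E'
import numpy as np, sys
from h import *
A=np.array([.4957,.2065])
def rows(phi0,n,dphi,C0=None,R=.0565):
    Rt=np.array(env.read_state()["tcp_rot"])[:2,:2]
    Rt=Rt/np.linalg.norm(Rt[:,0])
    P=lambda p:A+R*np.array([np.cos(p),np.sin(p)])
    C0=P(phi0) if C0 is None else np.array(C0)
    for i in range(1,n+1):
        v=Rt.T@(P(phi0+i*dphi)-C0)/.2; print([round(float(x),3) for x in v],end=" ")
    print()
    return phi0+n*dphi
E
python3 - <<'E'
from crank import *
p0=np.radians(-47.4); d=np.radians(15)
p=rows(p0,8,d,C0=np.array([.5329,.166])+.008*np.array([.676,-.737]))
for i in range(4): p=rows(p,8,d)
print(np.degrees(p))
E
```

```text
[0.042, 0.073] [0.07, 0.142] [0.115, 0.2] [0.173, 0.245] [0.241, 0.273] [0.315, 0.283] [0.388, 0.274] [0.456, 0.246] 
[0.059, -0.045] [0.104, -0.103] [0.132, -0.171] [0.142, -0.244] [0.132, -0.318] [0.104, -0.386] [0.059, -0.444] [0.001, -0.489] 
[-0.068, -0.028] [-0.141, -0.038] [-0.214, -0.029] [-0.282, -0.0] [-0.341, 0.044] [-0.386, 0.103] [-0.414, 0.171] [-0.424, 0.244] 
[0.01, 0.073] [0.038, 0.141] [0.082, 0.2] [0.141, 0.245] [0.209, 0.273] [0.282, 0.283] [0.355, 0.273] [0.423, 0.245] 
[0.059, -0.045] [0.104, -0.103] [0.132, -0.171] [0.142, -0.244] [0.132, -0.318] [0.104, -0.386] [0.059, -0.444] [0.001, -0.489] 
552.5999999999999
```

Two calls first (240°), then a check.

{"name": "servo_tool", "arguments": {"steps": [0.042,0.073,0,0,0,0,0,0.07,0.142,0,0,0,0,0,0.115,0.2,0,0,0,0,0,0.173,0.245,0,0,0,0,0,0.241,0.273,0,0,0,0,0,0.315,0.283,0,0,0,0,0,0.388,0.274,0,0,0,0,0,0.456,0.246,0,0,0,0,0]}}

```text
t: 34.7
eef_pos: [0.5133, 0.2567, 0.1229]
tcp_rot: [[-0.673, 0.739, -0.002], [0.739, 0.673, -0.008], [-0.005, -0.007, -1.0]]
contact_force: [0.3, -9.9, 9.1]
gripper_width: 0.188
grip_force: 30.0
```

{"name": "servo_tool", "arguments": {"steps": [0.059,-0.045,0,0,0,0,0,0.104,-0.103,0,0,0,0,0,0.132,-0.171,0,0,0,0,0,0.142,-0.244,0,0,0,0,0,0.132,-0.318,0,0,0,0,0,0.104,-0.386,0,0,0,0,0,0.059,-0.444,0,0,0,0,0,0.001,-0.489,0,0,0,0,0]}}

```text
t: 35.5
eef_pos: [0.4443, 0.1963, 0.1232]
tcp_rot: [[-0.674, 0.738, 0.006], [0.738, 0.674, 0.005], [-0.001, 0.008, -1.0]]
contact_force: [4.9, 3.0, -3.4]
gripper_width: 0.191
grip_force: 30.0
```

```bash
python3 - <<'E'
from h import *
s=st(); p=np.array(s["eef_pos"][:2])-[.4957,.2065]; print(np.hypot(*p),np.degrees(np.arctan2(p[1],p[0])))
look("top",None,["pointer","marker"]);look("scene",None,["pointer","marker"])
lids("top",z0=.065,z1=.095,xr=(.58,.7),yr=(-.17,.2))
E
```

```text
t 35.5 pos [0.4443 0.1963 0.1232] F [ 4.9  3.  -3.4] w 0.1911789889282807 g 29.997830092906952
[[-0.674, 0.738, 0.006], [0.738, 0.674, 0.005], [-0.001, 0.008, -1.0]]
0.05239291038516861 -168.71893572307232
pointer 0.87 [ 0.7021 -0.002   0.0255] 
pointer 0.2 [0.6226 0.0045 0.0362] 
marker none
pointer 0.74 [ 0.6955 -0.0054  0.0256] 
pointer 0.53 [ 0.633  -0.0728  0.0559] 
marker none
blob 220 circ [0.6402 0.0719] 0.0223 ztop 0.08 bgr [126. 124. 122.]
blob 223 circ [0.6356 0.0037] 0.0225 ztop 0.0798 bgr [126. 124. 123.]
blob 221 circ [ 0.6297 -0.0683] 0.0225 ztop 0.0799 bgr [126. 123. 122.]
```

{"name": "servo_tool", "arguments": {"steps": [-0.068,-0.028,0,0,0,0,0,-0.141,-0.038,0,0,0,0,0,-0.214,-0.029,0,0,0,0,0,-0.282,0,0,0,0,0,0,-0.341,0.044,0,0,0,0,0,-0.386,0.103,0,0,0,0,0,-0.414,0.171,0,0,0,0,0,-0.424,0.244,0,0,0,0,0]}}

```text
t: 36.65
eef_pos: [0.5355, 0.1613, 0.1231]
tcp_rot: [[-0.673, 0.74, -0.001], [0.74, 0.673, -0.005], [-0.003, -0.004, -1.0]]
contact_force: [-0.6, -2.4, 5.3]
gripper_width: 0.185
grip_force: 30.0
```

{"name": "servo_tool", "arguments": {"steps": [0.01,0.073,0,0,0,0,0,0.038,0.141,0,0,0,0,0,0.082,0.2,0,0,0,0,0,0.141,0.245,0,0,0,0,0,0.209,0.273,0,0,0,0,0,0.282,0.283,0,0,0,0,0,0.355,0.273,0,0,0,0,0,0.423,0.245,0,0,0,0,0]}}

```text
t: 37.45
eef_pos: [0.513, 0.2565, 0.1229]
tcp_rot: [[-0.674, 0.739, -0.002], [0.739, 0.674, -0.009], [-0.005, -0.008, -1.0]]
contact_force: [-0.4, -9.2, 9.6]
gripper_width: 0.184
grip_force: 30.0
```

```bash
python3 - <<'E'
from h import *
s=st(); p=np.array(s["eef_pos"][:2])-[.4957,.2065]; print(np.hypot(*p),np.degrees(np.arctan2(p[1],p[0])))
for cam in("top","scene"):
    im,d,c=look(cam,"m_"+cam,["pointer","marker"])
    P=world(cam,(imaging.place_of(cam,"pointer") or [{"location":[0,0,1]}])[0]["location"],c); print(w2pix(P,c))
a=cv2.imread("pics/m_top.png")[130:200,230:350]; b=cv2.imread("pics/m_scene.png")[180:270,290:410]
cv2.imwrite("pics/m.png",np.vstack([cv2.resize(a,(480,280),interpolation=cv2.INTER_CUBIC),cv2.resize(b,(480,320)[:2],interpolation=cv2.INTER_CUBIC)])[:600])
E
```

```text
t 37.45 pos [0.513  0.2565 0.1229] F [-0.4 -9.2  9.6] w 0.18395488422410025 g 30.002070665359497
[[-0.674, 0.739, -0.002], [0.739, 0.674, -0.009], [-0.005, -0.008, -1.0]]
0.052937159073380605 70.93347154494334
pointer 0.66 [0.7028 0.0409 0.0262] 
marker 0.28 [0.6945 0.253  0.1554] 
[294.74388078 156.98492583]
pointer 0.88 [0.6989 0.0355 0.0228] 
pointer 0.33 [0.6211 0.0434 0.0389] 
pointer 0.16 [0.5074 0.2589 0.1322] 
marker 0.57 [0.7021 0.0371 0.0224] 
[356.83155159 236.50142324]
```

View pics/m.png

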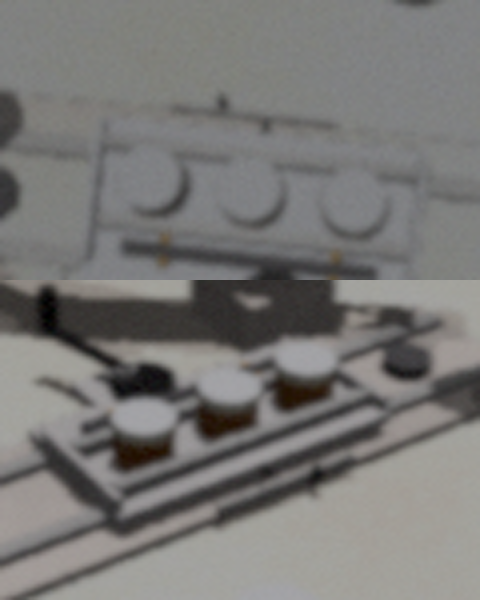

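In the top crop (×4) the marker is at (222,100) and the pointer at (265,124), so about 30 mm remain. I measure it from the dark pixels.

```bash
cat > ptr.py <<'E'
from h import *
def dist(cam,mk,ptr,z=.022):
    im,d,c=look(cam,None); g=cv2.cvtColor(im,cv2.COLOR_BGR2GRAY).astype(float)
    out=[]
    for (u,v) in(mk,ptr):
        r=4 if cam=="top" else 5
        w=g[v-r:v+r+1,u-r:u+r+1]; k=np.clip(np.median(w)-15-w,0,None); yy,xx=np.mgrid[v-r:v+r+1,u-r:u+r+1]
        cu,cv_=(k*xx).sum()/k.sum(),(k*yy).sum()/k.sum(); X=pix2w(cu,cv_,z,c); out.append(X); print(cam,round(cu,2),round(cv_,2),X.round(4),d[v,u])
    print("dy tray",(out[0]-out[1])[:2]@EY,"dx",(out[0]-out[1])[:2]@EX)
E
python3 - <<'E'
from ptr import *
dist("top",(285,154),(296,161)); dist("scene",(369,229),(356,236))
for u0,u1,v0,v1,f in((278,304,148,166,"top"),):
    g=cv2.cvtColor(cv2.imread("pics/m_top.png"),cv2.COLOR_BGR2GRAY)[v0:v1,u0:u1]; print(g)
E
```

```text
top 284.94 156.32 [0.7047 0.0692 0.022 ] 1.2610718
top 295.56 160.4 [0.6937 0.0384 0.022 ] 1.2554935
dy tray 0.0316280483370595 dx 0.008589834237115861
scene 369.54 230.44 [0.7008 0.0824 0.022 ] 1.0526884
scene 356.34 235.26 [0.6935 0.0385 0.022 ] 1.0288463
dy tray 0.0443389336234035 dx 0.0038478350329357912
[[129 129 129 130 126 126 127 130 131 128 129 131 127 128 125 125 128 126
  127 129 127 128 128 130 128 130]
 [128 128 128 128 127 130 129 128 128 129 127 129 129 129 129 127 125 127
  126 129 129 129 129 127 126 128]
 [128 126 129 127 127 126 129 127 127 127 130 128 127 128 127 128 129 128
  128 127 129 127 127 129 128 128]
 [128 128 127 125 127 128 127 129 126 127 128 128 128 128 129 127 127 128
  129 127 129 127 129 127 128 128]
 [129 130 128 129 130 129 121 123 125 127 127 129 128 128 127 126 128 130
  129 129 127 129 128 129 129 128]
 [128 130 126 128 126 125 115 106 114 122 126 128 126 130 128 131 130 127
  127 130 128 128 130 128 126 128]
 [128 128 128 130 125 118 103  91 102 117 127 129 128 127 130 130 129 127
  130 129 126 126 127 128 129 130]
 [124 124 126 124 125 116  
[... 472 characters left out ...]
99  97  98
   94  98 104 106 107 109 108 109]
 [118 118 118 123 122 120 119 117 117 116 115 118 114 110 108 104  98  89
   79  89 100 105 103 100  98  98]
 [119 121 124 126 125 125 123 122 120 123 119 120 122 122 120 117 109  93
   77  92 110 113 110 111 105 104]
 [129 127 127 128 127 128 126 125 121 122 122 124 128 125 125 123 117  99
   87  98 114 122 121 121 121 117]
 [129 128 129 128 128 127 128 127 126 127 127 125 129 130 127 126 118 109
  108 112 120 123 127 124 125 121]
 [128 128 129 129 128 127 129 130 129 128 128 128 128 125 130 129 127 124
  123 125 124 129 128 126 127 123]
 [124 124 124 128 126 127 128 127 127 129 128 129 128 129 131 128 128 126
  128 128 129 130 129 128 128 126]]
```

{"name": "servo_tool", "arguments": {"steps": [0.059,-0.045,0,0,0,0,0,0.104,-0.103,0,0,0,0,0,0.132,-0.171,0,0,0,0,0,0.142,-0.244,0,0,0,0,0,0.132,-0.318,0,0,0,0,0,0.104,-0.386,0,0,0,0,0,0.059,-0.444,0,0,0,0,0,0.001,-0.489,0,0,0,0,0]}}

```text
t: 38.75
eef_pos: [0.4445, 0.1957, 0.1232]
tcp_rot: [[-0.674, 0.738, 0.006], [0.738, 0.674, 0.004], [-0.001, 0.008, -1.0]]
contact_force: [6.0, 2.1, -3.8]
gripper_width: 0.189
grip_force: 30.0
```

{"name": "servo_tool", "arguments": {"steps": [0,0,0,0,0,0,0]}}

```text
t: 38.85
eef_pos: [0.4448, 0.1934, 0.1232]
tcp_rot: [[-0.672, 0.741, 0.006], [0.741, 0.672, 0.001], [-0.003, 0.005, -1.0]]
contact_force: [6.1, -0.7, -2.1]
gripper_width: 0.192
grip_force: 30.0
```

```bash
python3 - <<'E'
from ptr import *
st()
im,d,c=look("top","m2_top",["pointer","marker"]); s,d2,c2=look("scene","m2_scene",["pointer","marker"])
g=cv2.cvtColor(im,cv2.COLOR_BGR2GRAY); print(g[150:166,278:300])
b=s[205:255,340:400]; cv2.imwrite("pics/m2.png",np.hstack([cv2.resize(im[140:180,265:310],(450,400),interpolation=cv2.INTER_CUBIC)]))
g=cv2.cvtColor(s,cv2.COLOR_BGR2GRAY);print(g[222:242,354:378])
E
```

```text
t 38.85 pos [0.4448 0.1934 0.1232] F [ 6.1 -0.7 -2.1] w 0.191520858768624 g 29.997597634792328
[[-0.672, 0.741, 0.006], [0.741, 0.672, 0.001], [-0.003, 0.005, -1.0]]
pointer none
marker none
pointer 0.55 [0.7019 0.0583 0.0216] 
marker 0.41 [0.4966 0.207  0.0888] 
[[122 124 123 124 125 123 125 126 125 126 124 122 124 123 127 125 124 123
  124 124 125 123]
 [123 122 123 123 124 123 125 124 124 127 123 125 123 123 124 125 124 125
  122 124 126 126]
 [122 125 124 124 125 121 120 121 122 123 123 126 124 125 125 123 124 123
  125 125 123 123]
 [123 122 123 124 124 120 113 104 113 119 123 124 124 126 124 122 123 127
  124 124 124 126]
 [122 124 125 122 121 114  99  87  97 114 123 127 122 124 124 126 128 123
  125 125 123 124]
 [119 122 120 122 121 111  91  70  84 105 120 124 124 124 123 123 125 124
  125 123 124 123]
 [112 113 113 115 114 108  91  73  81 101 117 121 124 121 124 124 123 123
  125 123 122 124]
 [100 102 104 104 103  99  91  80  84  99 109 115 111 118 118 121 117 119
  121 121 121 123]
 [102 102 102 100  95  94  91  88  88  94  99  95  99 104 105 104 107 111
  113 115 116 113]
[... 1973 characters left out ...]
60  63  73  86  95 105 119 121 113 100  84  66  46  24  23  38  52
   66  76  90 109 124 136]
 [ 71  86  92 101 111 115 114 111 102  84  70  57  50  38  29  42  61  76
   91 108 123 137 144 149]
 [102 113 116 115 112 101  94  83  70  59  54  52  48  47  52  73  95 111
  124 137 147 153 156 157]
 [120 117 111 102  89  74  66  58  51  49  55  60  63  61  75 105 131 141
  149 156 158 160 162 160]
 [112 102  84  70  59  54  52  52  59  63  73  83  93  87  94 122 146 155
  160 161 161 159 161 162]
 [ 83  71  58  56  54  55  60  67  81  96 108 118 125 115 112 126 146 158
  160 161 160 160 161 160]
 [ 58  56  49  51  59  66  80  97 111 128 138 148 150 142 135 140 151 158
  161 161 159 160 159 160]]
```

```bash
python3 - <<'E'
from ptr import *
c=imaging.calibration("top"); o=-np.array(c["R"]).T@c["t"]; print("cam",o)
for mk in((285.2,154.8),(285.2,155.5),(285.3,157)):
  for pt in((289.2,160),(289.3,159.5)):
    for zm in(.012,.022): 
        D=pix2w(*mk,zm,c)-pix2w(*pt,.022,c); print(mk,pt,zm,"dy",round(float(D[:2]@EY),4),"dx",round(float(D[:2]@EX),4))
c=imaging.calibration("scene"); print("cam",-np.array(c["R"]).T@c["t"])
for z in(.015,.022,.028):
    D=pix2w(368.8,234.6,z,c)-pix2w(361.2,230.9,z,c);print("scene",z,D[:2]@EY,D[:2]@EX,pix2w(368.8,234.6,z,c),pix2w(361.2,230.9,z,c))
E
```

```text
cam [4.63302774e-01 1.21821794e-03 1.26785034e+00]
(285.2, 154.8) (289.2, 160) 0.012 dy 0.0138 dx 0.0158
(285.2, 154.8) (289.2, 160) 0.022 dy 0.0131 dx 0.0139
(285.2, 154.8) (289.3, 159.5) 0.012 dy 0.0139 dx 0.0143
(285.2, 154.8) (289.3, 159.5) 0.022 dy 0.0132 dx 0.0124
(285.2, 155.5) (289.2, 160) 0.012 dy 0.0136 dx 0.0137
(285.2, 155.5) (289.2, 160) 0.022 dy 0.0129 dx 0.0118
(285.2, 155.5) (289.3, 159.5) 0.012 dy 0.0137 dx 0.0123
(285.2, 155.5) (289.3, 159.5) 0.022 dy 0.013 dx 0.0103
(285.3, 157) (289.2, 160) 0.012 dy 0.0128 dx 0.0094
(285.3, 157) (289.2, 160) 0.022 dy 0.0121 dx 0.0075
(285.3, 157) (289.3, 159.5) 0.012 dy 0.0129 dx 0.0079
(285.3, 157) (289.3, 159.5) 0.022 dy 0.0122 dx 0.006
cam [ 1.24957038 -0.505886    0.69157318]
scene 0.015 0.008137106147894 0.024633724402181048 [0.70709369 0.07426002 0.015     ] [0.6819083  0.06803677 0.015     ]
scene 0.022 0.008052917556142153 0.024378857557711627 [0.7127063  0.06825768 0.022     ] [0.68778148 0.06209881 0.022     ]
scene 0.028 0.007980755906068919 0.024160400262452145 [0.7175171  0.06311281 0.028     ] [0.69281563 0.05700914 0.028     ]
```

```bash
python3 - <<'E'
from crank import *
rows(np.radians(192.6),6,np.radians(13))
E
```

```text
[-0.059, -0.025] [-0.122, -0.037] [-0.186, -0.034] [-0.247, -0.016] [-0.303, 0.014] [-0.351, 0.057]
```

{"name": "servo_tool", "arguments": {"steps": [-0.059,-0.025,0,0,0,0,0,-0.122,-0.037,0,0,0,0,0,-0.186,-0.034,0,0,0,0,0,-0.247,-0.016,0,0,0,0,0,-0.303,0.014,0,0,0,0,0,-0.351,0.057,0,0,0,0,0,-0.351,0.057,0,0,0,0,0,-0.351,0.057,0,0,0,0,0]}}

```text
t: 39.95
eef_pos: [0.4983, 0.1477, 0.1231]
tcp_rot: [[-0.673, 0.74, 0.0], [0.74, 0.673, -0.004], [-0.003, -0.002, -1.0]]
contact_force: [1.0, -1.6, 4.5]
gripper_width: 0.19
grip_force: 30.0
```

```bash
python3 - <<'E'
from ptr import *
s=st(); p=np.array(s["eef_pos"][:2])-[.4957,.2065]; print(np.hypot(*p),np.degrees(np.arctan2(p[1],p[0])))
im,d,c=look("top",None); g=cv2.cvtColor(im,cv2.COLOR_BGR2GRAY); print(g[151:165,278:296])
E
```

```text
t 39.95 pos [0.4983 0.1477 0.1231] F [ 1.  -1.6  4.5] w 0.18956798343616132 g 30.001753270626068
[[-0.673, 0.74, 0.0], [0.74, 0.673, -0.004], [-0.003, -0.002, -1.0]]
0.058881995081373296 -87.47772560432217
[[125 124 124 125 123 126 124 125 125 123 124 127 124 126 126 125 126 124]
 [124 126 127 123 124 126 122 121 122 123 125 124 126 125 124 125 122 126]
 [126 125 124 122 124 120 113 107 112 119 124 124 124 125 126 126 126 125]
 [125 122 125 127 122 114  98  86  95 117 122 121 126 124 125 124 126 126]
 [121 121 123 124 120 109  92  71  85 106 120 124 126 124 126 125 126 125]
 [113 115 114 114 115 110  90  72  80 101 117 123 123 123 123 124 125 126]
 [ 99 102 102 102 100  97  89  76  83 100 111 114 117 117 117 118 121 120]
 [105 104 103  98  95  90  84  81  83  95 100 105 103 105 106 107 108 110]
 [111 112 112 113 105  96  79  72  85  98 104 103  99 100  97  95  96  99]
 [116 115 119 120 115 106  88  78  94 105 111 112 110 107 103 103 103 101]
 [118 117 119 123 120 112  98  90 100 109 115 116 118 118 117 116 113 112]
 [122 123 124 125 124 121 113 108 112 117 118 119 121 122 122 120 117 116]
 [125 125 126 128 124 124 121 120 122 124 122 124 124 126 122 124 122 117]
 [124 123 124 124 124 126 123 125 127 125 125 125 125 125 126 123 122 122]]
```

```bash
python3 - <<'E'
from ptr import *
im,d,c=look("top",None); g=cv2.cvtColor(im,cv2.COLOR_BGR2GRAY).astype(float)
def cen(v):
    w=np.clip(115-g[v,281:290],0,None)**2; return (w*np.arange(281,290)).sum()/w.sum()
for a,b in((154,160),(155,160),(155,161),(156,161)):
    D=pix2w(cen(a),a,.022,c)-pix2w(cen(b),b,.022,c); print(a,b,cen(a),cen(b),D[:2]@EY,D[:2]@EX)
E
```

```text
154 160 285.08346333853353 284.86147804355585 0.0013159648558061798 0.017470074631351345
155 160 285.1240611961057 284.86147804355585 0.0008743252723597268 0.014577942398240706
155 161 285.1240611961057 284.98157453936346 0.0015411492843860563 0.017436065770402177
156 161 285.1959402311813 284.98157453936346 0.0010104727578075794 0.014555129693132699
```

The pointer is about 1 mm short of the marker, well within 4 mm. Now turn the tool about the sleeve to line up with the hinge, then fold.

{"name": "servo_tool", "arguments": {"steps": [0,0,0,0,0,0.02,0,0,0,0,0,0,0.04,0,0,0,0,0,0,0.06,0,0,0,0,0,0,0.08,0,0,0,0,0,0,0.1,0,0,0,0,0,0,0.112,0,0,0,0,0,0,0.112,0]}}

```text
t: 40.75
eef_pos: [0.4959, 0.1468, 0.1231]
tcp_rot: [[-0.034, 0.999, -0.004], [0.999, 0.034, -0.006], [-0.006, -0.004, -1.0]]
contact_force: [-2.4, -3.2, 7.2]
gripper_width: 0.188
grip_force: 30.0
```

```bash
python3 - <<'E'
from h import *
s=st(); print(s["joints"]); im,d,c=look("wrist",None,["handle_pivot","crank_axis"]); handle(d,c,ax=(.498,.19),rad=.07,zlo=.07,zhi=.12)
E
```

```text
t 40.75 pos [0.4959 0.1468 0.1231] F [-2.4 -3.2  7.2] w 0.18774982332978785 g 30.002219080924988
[[-0.034, 0.999, -0.004], [0.999, 0.034, -0.006], [-0.006, -0.004, -1.0]]
[-0.20377081  0.54293286 -0.19112611  1.91013212  0.15796663  0.70853188
 -0.45486766]
handle_pivot 0.67 [0.4969 0.1515 0.0884] 
crank_axis 0.92 [0.4944 0.21   0.0867] 
0.07 2015 [0.4949 0.1866 0.0742] [0.484 0.151 0.071] [0.505 0.219 0.08 ]
0.08 69 [0.494  0.1594 0.0851] [0.484 0.153 0.08 ] [0.505 0.161 0.09 ]
0.09 186 [0.4941 0.156  0.0939] [0.484 0.145 0.09 ] [0.505 0.161 0.095]
0.1 60 [0.4945 0.1602 0.1075] [0.486 0.154 0.104] [0.503 0.162 0.11 ]
0.11 132 [0.4944 0.1605 0.1152] [0.486 0.155 0.11 ] [0.503 0.163 0.12 ]
```

{"name": "servo_tool", "arguments": {"steps": [0.047,0,0.004,0,0,0,0,0.092,0,0.016,0,0,0,0,0.135,0,0.036,0,0,0,0,0.174,0,0.063,0,0,0,0,0.207,0,0.097,0,0,0,0,0.234,0,0.135,0,0,0,0,0.234,0,0.135,0,0,0,0]}}

```text
t: 41.6
eef_pos: [0.4961, 0.1974, 0.0963]
tcp_rot: [[-0.038, 0.999, 0.001], [0.999, 0.038, -0.0], [-0.0, 0.001, -1.0]]
contact_force: [1.8, 2.9, 5.4]
gripper_width: 0.183
grip_force: 30.0
```

{"name": "servo_tool", "arguments": {"steps": [0,0,0,0,0,0,36,0,0,0,0,0,0,36,0,0,0,0,0,0,36,0,0,-0.2,0,0,0,36,-0.1,0,-0.4,0,0,0,36,-0.3,0,-0.5,0,0,0,36,-0.4,0,-0.5,0,0,0,0,-0.4,0,-0.5,0,0,0,0]}}

```text
t: 42.4
eef_pos: [0.4982, 0.1127, 0.1961]
tcp_rot: [[-0.03, 1.0, -0.0], [1.0, 0.03, -0.003], [-0.003, -0.0, -1.0]]
contact_force: [-1.1, -0.9, -0.1]
gripper_width: 0.263
grip_force: 0.0
```

```bash
python3 - <<'E'
from h import *
s=st(); im,d,c=look("wrist",None,["handle_grip","crank_axis"]); handle(d,c,ax=(.498,.19),rad=.08,zlo=.07,zhi=.18); move([.495,.2115,.16])
E
```

```text
t 42.4 pos [0.4982 0.1127 0.1961] F [-1.1 -0.9 -0.1] w 0.2628948283054103 g 0.0
[[-0.03, 1.0, -0.0], [1.0, 0.03, -0.003], [-0.003, -0.0, -1.0]]
handle_grip 0.98 [0.4919 0.1842 0.1257] 
crank_axis 0.96 [0.4938 0.2108 0.0877] 
0.07 116 [0.4968 0.1477 0.074 ] [0.486 0.142 0.072] [0.506 0.219 0.077]
0.08 9 [0.4959 0.1548 0.0864] [0.486 0.148 0.083] [0.506 0.16  0.09 ]
0.09 283 [0.4965 0.1525 0.0943] [0.486 0.145 0.09 ] [0.507 0.16  0.099]
0.1 156 [0.4958 0.1623 0.107 ] [0.487 0.156 0.101] [0.505 0.172 0.11 ]
0.11 288 [0.4962 0.1702 0.1152] [0.487 0.162 0.11 ] [0.505 0.185 0.12 ]
0.12 354 [0.4957 0.1806 0.1252] [0.487 0.172 0.12 ] [0.504 0.196 0.13 ]
0.13 547 [0.4955 0.1956 0.1357] [0.487 0.182 0.13 ] [0.504 0.212 0.14 ]
0.14 423 [0.4952 0.2007 0.1428] [0.487 0.192 0.14 ] [0.504 0.207 0.147]
move [0.465, 0.007, 0.177]
```

{"name": "servo_tool", "arguments": {"steps": [0.2,0.01,0,0,0,0,0,0.4,0.01,0.05,0,0,0,0,0.4,0.01,0.15,0,0,0,0,0.42,0.01,0.25,0,0,0,0,0.44,0.01,0.33,0,0,0,0,0.47,0.01,0.42,0,0,0,0,0.49,0.01,0.49,0,0,0,0,0.49,0.01,0.51,0,0,0,0]}}

```text
t: 43.35
eef_pos: [0.4964, 0.2209, 0.094]
tcp_rot: [[-0.043, 0.999, 0.001], [0.999, 0.043, 0.005], [0.005, 0.001, -1.0]]
contact_force: [-2.0, 2.3, 17.1]
gripper_width: 0.006
grip_force: 8.4
```

{"name": "servo_tool", "arguments": {"steps": [0,0,0.01,0,0,0,0,0,0,0.02,0,0,0,0,0,0,0.02,0,0,0,0]}}

```text
t: 43.65
eef_pos: [0.4991, 0.221, 0.0935]
tcp_rot: [[-0.041, 0.999, 0.008], [0.999, 0.041, 0.007], [0.007, 0.008, -1.0]]
contact_force: [-0.4, 2.4, 18.1]
gripper_width: 0.004
grip_force: 9.1
```

{"name": "servo_tool", "arguments": {"steps": [0,0,-0.15,0,0,0,0,0,0,-0.35,0,0,0,0,-0.2,0,-0.6,0,0,0,20,-0.4,0,-0.7,0,0,0,20,-0.5,0,-0.75,0,0,0,20,-0.5,0,-0.75,0,0,0,20]}}

```text
t: 44.25
eef_pos: [0.5015, 0.1118, 0.2417]
tcp_rot: [[-0.031, 1.0, 0.004], [1.0, 0.031, -0.002], [-0.002, 0.003, -1.0]]
contact_force: [0.4, 0.6, 0.2]
gripper_width: 0.213
grip_force: 0.0
```

```bash
python3 - <<'E'
from ptr import *
s=st(); im,d,c=look("wrist","w9",["handle_grip","handle_pivot","crank_axis"]); handle(d,c,ax=(.498,.19),rad=.08,zlo=.07,zhi=.18)
im,d,c=look("top",None); g=cv2.cvtColor(im,cv2.COLOR_BGR2GRAY).astype(float)
def cen(v):
    w=np.clip(115-g[v,281:290],0,None)**2; return (w*np.arange(281,290)).sum()/w.sum()
for a,b in((154,160),(155,161)):
    D=pix2w(cen(a),a,.022,c)-pix2w(cen(b),b,.022,c); print(D[:2]@EY)
lids("top",z0=.065,z1=.095,xr=(.58,.7),yr=(-.17,.2))
move([.60,-.02,.28],np.radians(-94.4))
E
```

```text
t 44.25 pos [0.5015 0.1118 0.2417] F [0.4 0.6 0.2] w 0.21271230429194055 g 0.0
[[-0.031, 1.0, 0.004], [1.0, 0.031, -0.002], [-0.002, 0.003, -1.0]]
handle_grip 0.97 [0.4926 0.202  0.0915] 
handle_grip 0.46 [0.6441 0.1478 0.0537] 
handle_grip 0.19 [0.6362 0.0831 0.0595] 
handle_pivot 0.97 [0.4985 0.1502 0.0875] 
crank_axis 0.79 [0.4931 0.2109 0.085 ] 
0.07 133 [0.4957 0.1499 0.0742] [0.487 0.141 0.071] [0.507 0.166 0.077]
0.08 34 [0.4999 0.1623 0.0889] [0.486 0.147 0.086] [0.506 0.206 0.09 ]
0.09 1455 [0.4958 0.1887 0.0949] [0.486 0.144 0.09 ] [0.506 0.227 0.099]
0.001509437621322878
0.0010943108852756473
blob 176 circ [0.6492 0.1469] 0.0218 ztop 0.0797 bgr [126. 123. 123.]
blob 223 circ [0.6416 0.0778] 0.0228 ztop 0.08 bgr [127. 124. 123.]
blob 223 circ [0.6354 0.0052] 0.0228 ztop 0.08 bgr [127. 124. 123.]
move [-0.708, 0.475, -0.207, -0.0002, -0.0004, -0.2313]
```

View pics/w9.png

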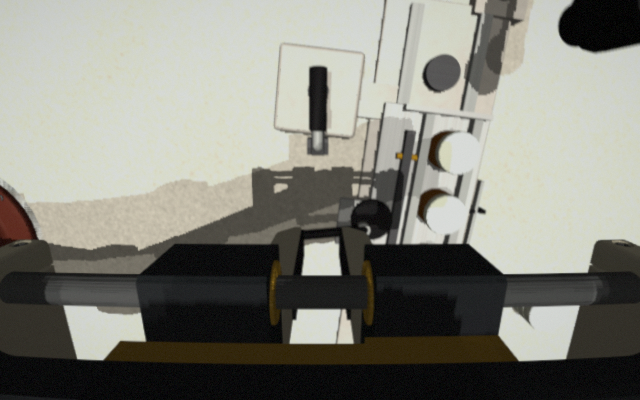

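The handle lies flat at (317,100) and the pots sit in the tray at (458,150) and (440,212). One last look from over the tray checks the clamp, the third pot and the pointer.

{"name": "servo_tool", "arguments": {"steps": [-0.1,0.1,-0.2,0,0,0,20,-0.25,0.2,-0.2,0,0,0,20,-0.4,0.3,-0.2,0,0,0,20,-0.55,0.45,-0.2,0,0,0,20,-0.7,0.6,-0.2,0,0,0,20,-0.7,0.6,-0.2,0,0,0,20,-0.7,0.6,-0.2,0,0,0,20]}}

```text
t: 45.25
eef_pos: [0.6253, -0.0192, 0.2782]
tcp_rot: [[-0.037, 0.999, -0.003], [0.999, 0.037, 0.001], [0.001, -0.003, -1.0]]
contact_force: [-0.0, 0.4, 0.8]
gripper_width: 0.214
grip_force: 0.0
```

```bash
python3 - <<'E'
from h import *
import h
s=st(); h.YC=.0121+.112; im,d,c=barfence(); cv2.imwrite("pics/w10.png",im)
lids("wrist",z0=.065,z1=.09,xr=(.58,.7),yr=(-.17,.2))
P,u,v=cloud(d,c); m=(P[:,2]>.083)&(P[:,2]<.13)&(abs(P[:,0]-.496)<.005)&(P[:,1]>.165)&(P[:,1]<.225);print("slope",m.sum(),np.polyfit(P[m,1],P[m,2],1) if m.sum()>5 else "")
x=P[:,:2]@EX;y=P[:,:2]@EY
k=(P[:,2]>.006)&(P[:,2]<.035)&(x>.68)&(x<.72)&(y>.08)&(y<.16)
for a in np.arange(.682,.72,.002):
    q=k&(x>=a)&(x<a+.002)&(P[:,2]>.016)
    if q.sum(): print(round(a,3),q.sum(),"y",y[q].mean().round(4),y[q].min().round(4),y[q].max().round(4),"z",P[q,2].max().round(4))
imaging.read_camera("wrist")
for th in("pointer","marker"):
    for r in imaging.place_of("wrist",th)[:2]:
        W=world("wrist",r["location"],c); print(th,round(r["score"],2),W.round(4),"yt",W[:2]@EY,w2pix(W,c))
E
```

```text
t 45.25 pos [ 0.6253 -0.0192  0.2782] F [-0.   0.4  0.8] w 0.2139799358140995 g 0.0
[[-0.037, 0.999, -0.003], [0.999, 0.037, 0.001], [0.001, -0.003, -1.0]]
[(0.54, 16), (0.541, 19), (0.542, 19), (0.543, 19), (0.544, 18), (0.545, 21), (0.546, 18), (0.547, 22), (0.548, 23), (0.549, 21), (0.55, 27), (0.551, 25), (0.552, 31), (0.553, 30), (0.554, 32), (0.555, 34), (0.556, 36), (0.557, 35), (0.558, 36), (0.559, 32), (0.56, 37), (0.561, 32), (0.562, 35), (0.563, 35), (0.564, 30), (0.565, 35), (0.566, 30), (0.567, 32), (0.568, 29), (0.569, 33), (0.57, 28), (0.571, 31), (0.572, 26), (0.573, 27), (0.574, 25), (0.575, 33), (0.576, 30), (0.577, 28), (0.578, 26), (0.579, 26), (0.58, 20), (0.581, 55), (0.582, 134), (0.583, 127), (0.584, 136), (0.585, 130), (0.586, 128), (0.587, 123), (0.588, 132), (0.589, 123), (0.59, 134), (0.591, 114), (0.592, 16), (0.593, 11), (0.594, 11), (0.598, 15), (0.599, 100), (0.6, 156), (0.601, 153), (0.602, 156), (0.603, 150), (0.604, 154), (0.605, 153), (0.606, 152), (0.607, 151), (0.608, 152), (0.609, 58), (0.654, 71), (0.655, 117), (0.656, 127), (0.657, 139), (0.65
[... 235 characters left out ...]
208. 205.]
blob 1179 circ [0.6343 0.0079] 0.0229 ztop 0.0781 bgr [183. 209. 207.]
slope 0 
0.682 6 y 0.1241 0.1226 0.1261 z 0.0311
0.684 7 y 0.1245 0.1226 0.1264 z 0.0312
0.686 5 y 0.1249 0.123 0.1266 z 0.0301
0.688 2 y 0.1238 0.1232 0.1244 z 0.0293
0.69 66 y 0.1109 0.0802 0.1511 z 0.0246
0.692 103 y 0.1233 0.0805 0.1598 z 0.0244
0.694 89 y 0.1244 0.0808 0.1599 z 0.0297
0.696 8 y 0.1316 0.1229 0.1566 z 0.0289
0.698 7 y 0.1252 0.1233 0.1269 z 0.0293
0.7 5 y 0.1252 0.1235 0.1273 z 0.0288
0.702 9 y 0.1251 0.1227 0.1275 z 0.0292
marker 0.58 [0.699  0.0763 0.0233] yt 0.1296653138491949 [383.0545851   99.24594936]
marker 0.2 [0.6157 0.0782 0.0401] yt 0.12518286489650357 [317.8233082   94.12278306]
```

View pics/w10.png

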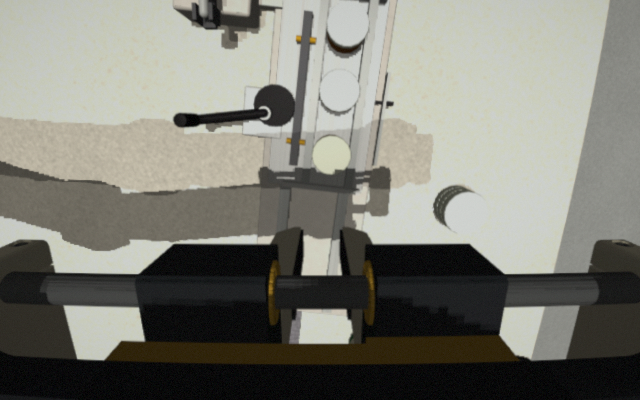

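The pointer and marker meet at (385,103), within 1 mm. All three lids, at (348,20), (338,90) and (331,155), are in line against the fence, the clamp still holds, and the robot is clear, so I hand in.

```bash
python3 - <<'E'
from h import *
st(); print(env.job_done())
E
```

```text
t 45.5 pos [ 0.6247 -0.0179  0.2802] F [-1.2  0.3  0.1] w 0.21538024412944282 g 0.0
[[-0.04, 0.999, -0.0], [0.999, 0.04, 0.001], [0.001, -0.0, -1.0]]
the job is handed in; nothing more can be done
None
```

I handed the job in at 45.5 s: all three pots are upright against the fence, the springs are squeezed about 2.5–3 mm, the pointer is within about 1 mm of the marker, and the handle is folded flat; the hand-in call gave no verdict.

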